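Close up the two-tier soap case with its draw latch

ROBOT

A 6-joint arm with a two-finger parallel gripper is mounted at the origin on a cart in front of the work surface, level with it; the furniture and walls round the work are solid. World frame = base frame: x ahead of the robot, y to its left, z up, the work surface at z = 0. Lengths are in m, angles in rad, forces in N, time in s.
With the tool pointing down it reaches from about 0.35 to 0.775 m from the base axis. Payload 7.3 kg.
Tool frame: the origin (TCP) lies midway between the tips of the shut fingers; the grasp point (between the pads) lies 19 mm behind it; z points along the fingers, y is the direction in which the jaws open and shut (so a half turn about z gives the same grasp; the last joint's range is limited). The gripper opens to 92 mm and grips with 3 to 60 N. Pads are 19 mm wide; open, the fingers measure 130 mm over their backs; the gripper's body (75 mm by 190 mm) begins 47 mm behind the grasp point.
Start: joints at [1.107, 0.342, 1.524, -0, 1.275, -0.146], TCP at [0.164, 0.499, 0.227] pointing down, gripper open.
Joint ranges: [-2.53, 2.53], [-0.77, 2.02], [0.04, 2.7], [-1, 4.14], [0.28, 2.66], [-3.11, 3.11]. Speed limits (rad/s): [2.57, 2.57, 3.14, 3.14, 3.14, 3.14].

INTERFACE

Orientations are given as [roll, pitch, yaw] about the fixed x, y, z axes, in that order (R = Rz(yaw) Ry(pitch) Rx(roll)).
In Python, from cell import robot gives the robot as it stands.
- The arm moves only by the tool step_arm, never from a script. Its argument "moves" is a list that holds one entry, the list of rows, each a list of 4 numbers: the shift along the tool's x, y, z in m, then the turn about the tool's z in rad. In form: [[[dx, dy, dz, roll], ...]]. A call has 1 to 8 rows; each row shifts and turns the commanded pose from where the row before left it, along the tool's axes as they then stand; what a row does not reach is not made up. A row lasts 1/12 s, in which the tool goes at most 41.7 mm and 7.16 degrees, less where a joint would pass 70% of its speed; a pose out of reach is approached as far as the arm can. A call with a gripper value outside its range is refused whole. "hand" is the opening, from 0 (shut) to 1 (fully open), set as the call begins (left out, the last holds). The fingers move at their own pace and stop on an object; "force" is the grip in N (left out, the last holds). Time passes only in rows, so rows that do not move let the fingers close. It gives the time, the measured TCP pose, the force and the opening at its end, in the units of the state.
- robot.observe(): the state, without advancing time (a new reading comes with each control period).
- robot.read_camera(name): name is "side" or "top"; returns a dict with "frame" (420x560x3 uint8, red, green, blue), "fovy" (degrees; the focal length in pixels is half the picture's height over the tangent of half this angle, whatever the lens; pixels are square), "cx", "cy" (the principal point, pixels), "R" (3x3) and "t" (3): a world point X has camera coordinates R X + t. Camera axes: x right, y down, z forward; pixel columns grow to the right and rows downward; lengths in m; the calibration is good to about 2 mm. A picture is of the moment at which its call begins. There is no depth.
- robot.hand_in(): hands the job in, once; it reports no verdict.
The state is a dict: "time": time; "qpos": joint angles; "qvel": joint speeds; "joint_efforts": joint torques, N m; "tool_pos": TCP position; "tool_rot": TCP orientation; "contact_force": force on the tool from outside, world axes, zero at the start; "torque": the same for the moment, N m; "opening": finger opening in m.
Only numpy, scipy, OpenCV 4.12 (cv2) and the standard library are available. Lean on these libraries where they do the work, as an engineer would, in place of code of your own. Each camera call takes 0.05 s, during which the arm holds its last target.

TASK

Close up the two-tier wooden soap case for delivery. Its empty upper tray stands on end at the left: lay it down flat on the counter without letting it topple, let go, then take it again by its middle and lower it onto the lower case, keeper towards the latch, so that its four lugs drop into the corner sockets. Then swing the latch's wire loop over the tray's keeper and throw the lever down over centre until it is fully shut with the loop drawn tight; leave the other goods where they stand.

Things in the scene. Friction and masses are not known exactly. Their poses are not given: they have to be found in the camera images.
- case: Lower case, fixed: brown wooden open box with dark steel corner caps and soap packs inside, 150 x 60 x 95 mm. Origin: centre of its underside; x along its length, z up. Its -x end, roughly towards the robot, carries the latch; a steel rest block 20 mm wide stands 12 mm out there below the rim. In each inner rim corner is a socket 16 x 12 mm, 16 deep, centred 62 mm (x), 19 mm (y) from the middle.
- case_top (a point): Centre of the case's rim plane, 95 mm above its origin, axes as the case's: the tray's origin comes here when seated, with its axes parallel to the case's.
- tray: Upper tray: pale wood, open, cross divider, 150 x 60 x 45 mm, 5 mm walls, about 0.35 kg. Origin: centre of its floor's underside; x along its length, z to its open top. Steel keeper, 18 mm wide, 15 mm out of the -x end. Starts upright on its +x end (-x up, origin 75 mm up), underside facing roughly right (-y). Grip it across its 60 mm width (y), anywhere along.
- tray_lug (a point): Tip of one of the tray's four dark steel lugs, 12 mm below the floor's underside at x = 62, y = 19 mm of the tray; the others are mirrored in x and y. Each is 10 (x) by 7 mm, its last 5 mm narrowed to 6 x 4. Lying flat on its lugs the tray's origin is 12 mm above the counter. Axes as the tray's.
- keeper (a point): Where the loop's bar sits when drawn tight: in the upward-open groove of the tray's keeper, at x = -83.5, z = 27.5 mm of the tray. The groove lies between the tray's end wall (x = -75 mm) and a lip 11 mm out from it; its floor is at z = 25 mm, the lip's top at z = 31 mm. Axes as the tray's.
- lever_pivot (a point): Lever pivot (axis along the case's y), 14 mm out of the case's -x end and 70 mm above the counter, axes as the case's. The lever is a steel plate 23 mm wide, 50 mm long from here; its outer face (upper face when it points level) lies 10 mm from the line through the pivot along the lever; its last 15 mm curl outwards.
- latch_lever (a joint): Lever angle. 0: shut, hanging down along the case's end; grows swinging out and up; 1.57: level, away from the case; at most 2.5. Starts 1.8 to 2.1; light friction holds it where left. With the loop hooked it draws from 1.1 down, resists most (0.15 N m, 4 N near its end) at 1.0 to 0.6, has its dead centre at 0.4, and from 0.3 snaps shut by itself.
- lever_end (a point): Middle of the rolled free end of the lever, 52 mm from its pivot.
- loop_pivot (a point): Where the wire loop hinges on the lever, 16 mm from the lever pivot; it moves with the lever: with the lever level it is about 30 mm out of the case's end and 66 mm above the counter. Its axes turn with the loop: z runs along the loop to its bar.
- loop_bar (a point): Middle of the loop's cross bar. The loop is 5 mm steel wire: two legs (36 mm over their outsides) from the loop pivot, joined by the bar 65.5 mm from it; the bar gives about 3 mm on a spring. With the lever level or higher the bar swings over the keeper's lip and lies against the tray's end above the groove; the lever then draws it down into the groove.
- loop_tab (a point): Rolled end of the red thumb tab on the loop's bar, 20 mm beyond the bar; the tab is 20 mm wide, 3 mm thick, and bent 0.5 rad away from the case out of the loop's plane. A finger can push it, or pinch it, to swing the loop over.
- latch_loop (a joint): Loop angle relative to the lever. latch_loop minus latch_lever = the loop's lean from upright, away from the case: 0 upright, positive out towards the robot, about -0.4 when its bar lies against the seated tray's end. The loop swings freely: pushed past upright it falls inwards; else it falls out until it rests on its stop at 2.5, as at the start (lean 0.4 to 0.7).
- amber_candle: Amber candle jar with a black lid, 85 mm wide, 89 mm tall, at the left; stays where it is. Origin: centre of its underside, as for all the goods below.
- gift_box: Green gift box with three little jars, 52 x 150 x 82 mm, behind; stays where it is.
- spare_soap: Small yellowish soap pack, 45 x 63 x 26 mm, front right; stays where it is.
- paper_tape: Roll of pale tape lying flat, 96 mm across, 25 mm high, in front; stays where it is.
- gift_tags: Bundle of brown gift tags, 103 x 84 x 9 mm, at the left; stays where it is.
- spray_bottle: Small white spray bottle, 33 mm wide, 125 mm tall, to the right of the case; stays where it is.
Things that resemble listed ones, but are neither listed nor needed, are in the scene too. What is shaped like the tray but purple is not meant.

How it is judged:
By the outcome, as a careful person would: the job done as asked, in the order asked, and still so for the second after the job is handed in, with the robot touching nothing.
It also fails if it takes over 69 s, if anything falls off the work surface, if the arm or the gripper's body presses on something with over 40 N, if the wrist force passes 120 N, or if a joint passes its speed limit or range.

## Working session

There is one attempt and no reset: what is moved stays moved. The work goes in short steps, Python scripts to look and compute and a tool call to move; the robot and the scene stay as the last step left them, time stands still between calls to the robot, and variables do not carry over. Pictures are saved under pics/ and viewed, and the job is handed in when it is done.

Besides the shell and the picture viewer there is one more tool, called after "Call:" as name(argument=value, ...) on one line, values as JSON. step_arm: Moves the arm, as the interface text tells. Its arguments: {"type":"object","properties":{"moves":{"type":"array","items":{"type":"array","items":{"type":"array","items":{"type":"number"}}}},"hand":{"type":"number"},"force":{"type":"number"}},"required":["moves"]}

```bash
ls; mkdir -p pics; python3 - <<'E'
from cell import robot
import cv2
s=robot.observe(); print(s)
for n in ("side","top"):
    c=robot.read_camera(n); cv2.imwrite(f"pics/{n}0.png",c["frame"][:,:,::-1]); print(n,c["fovy"],c["cx"],c["cy"],c["R"],c["t"])
E
```

```text
pics
{'time': 0.0, 'qpos': array([ 1.10702122e+00,  3.42730691e-01,  1.52501301e+00, -2.99604065e-05,
        1.27537919e+00, -1.46000514e-01]), 'qvel': array([-2.83571911e-03,  8.50594286e-05, -4.17598899e-04,  1.51457423e-04,
        1.62217513e-04, -1.70618757e-04]), 'joint_efforts': array([-1.49016258e-03, -4.31244743e+01, -2.44213915e+01,  7.17689632e-02,
        5.60668192e-02, -1.29907166e-04]), 'tool_pos': array([0.16384463, 0.49835649, 0.22604222]), 'tool_rot': array([-3.14007453e+00, -1.94277677e-04,  2.82382665e+00]), 'contact_force': array([ 0.05342142, -0.62370473, -0.11668978]), 'torque': array([-0.00722395,  0.00980813, -0.02460171]), 'opening': 0.09210566119221703}
side 46.70338879191325 263.11691001024724 217.6149012886329 [[ 0.96260827 -0.27088834  0.00219887]
 [-0.17218126 -0.61807646 -0.76703005]
 [ 0.20913857  0.73797087 -0.6416074 ]] [-0.40379186  0.32265343  1.35024012]
top 46.953621395560035 276.35344176276755 204.08476735496387 [[-0.02059567 -0.99959314 -0.01973262]
 [-0.98241039  0.02389758 -0.18519916]
 [ 0.18559537  0.01557123 -0.98250287]] [0.27260274 0.51158076 1.43892545]
```

View pics/side0.png

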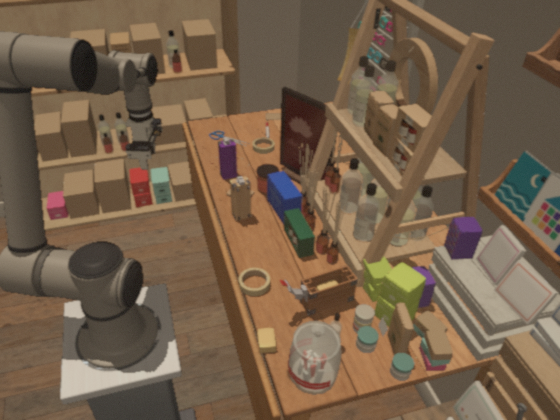

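View pics/top0.png

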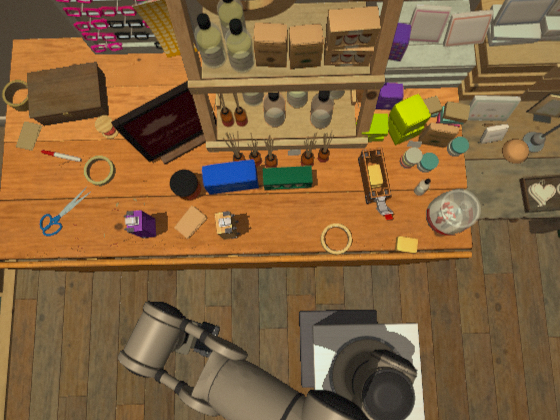

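The side view shows the pale tray upright at about (241,198), the case at (328,290) with the latch and red tab at (285,284), and the purple decoy at (228,158). The top view shows the tray at (226,224) and the case at (376,175) with the latch at (385,210).

```bash
cat > h.py <<'E'
import numpy as np, cv2
from cell import robot
def cam(n):
    c=robot.read_camera(n); c["f"]=210/np.tan(np.radians(c["fovy"])/2); c["n"]=n; return c
def proj(c,X):
    p=c["R"]@np.asarray(X,float)+c["t"]; return np.array([c["cx"]+c["f"]*p[0]/p[2], c["cy"]+c["f"]*p[1]/p[2]])
def ray(c,u,v):
    d=c["R"].T@np.array([(u-c["cx"])/c["f"],(v-c["cy"])/c["f"],1.]); o=-c["R"].T@c["t"]; return o,d/np.linalg.norm(d)
def onz(c,u,v,z):
    o,d=ray(c,u,v); return o+d*(z-o[2])/d[2]
def tri(c1,p1,c2,p2):
    o1,d1=ray(c1,*p1); o2,d2=ray(c2,*p2)
    A=np.stack([d1,-d2],1); s=np.linalg.lstsq(A,o2-o1,rcond=None)[0]
    a,b=o1+d1*s[0],o2+d2*s[1]; return (a+b)/2, np.linalg.norm(a-b)
def crop(c,u0,v0,u1,v1,name,k=8,pts=()):
    im=cv2.resize(c["frame"][v0:v1,u0:u1,::-1].copy(),None,fx=k,fy=k,interpolation=cv2.INTER_CUBIC)
    for p in pts:
        cv2.circle(im,(int((p[0]-u0+.5)*k),int((p[1]-v0+.5)*k)),3,(255,0,255),-1)
    for u in range(u0,u1,10): cv2.putText(im,str(u),((u-u0)*k,10),0,.35,(255,255,255),1); cv2.line(im,((u-u0)*k,12),((u-u0)*k,18),(255,255,255),1)
    for v in range(v0,v1,10): cv2.putText(im,str(v),(0,(v-v0)*k+4),0,.35,(255,255,255),1)
    cv2.imwrite("pics/"+name,im)
E
python3 - <<'E'
from h import *
s=cam("side");t=cam("top")
crop(s,210,160,290,230,"a_s.png");crop(t,180,190,260,250,"a_t.png")
crop(s,270,250,370,325,"b_s.png");crop(t,345,140,425,225,"b_t.png",7)
E
```

```text
(no output)
```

View pics/a_s.png

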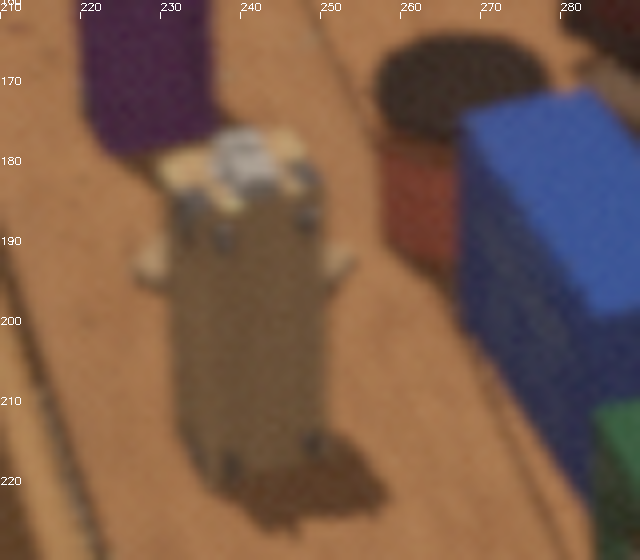

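View pics/a_t.png

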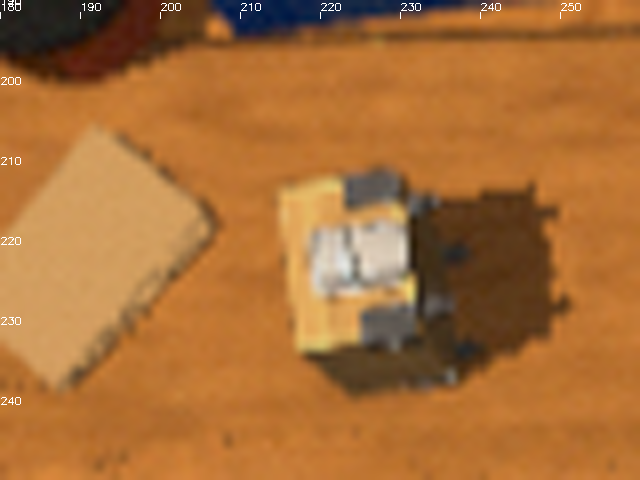

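View pics/b_s.png

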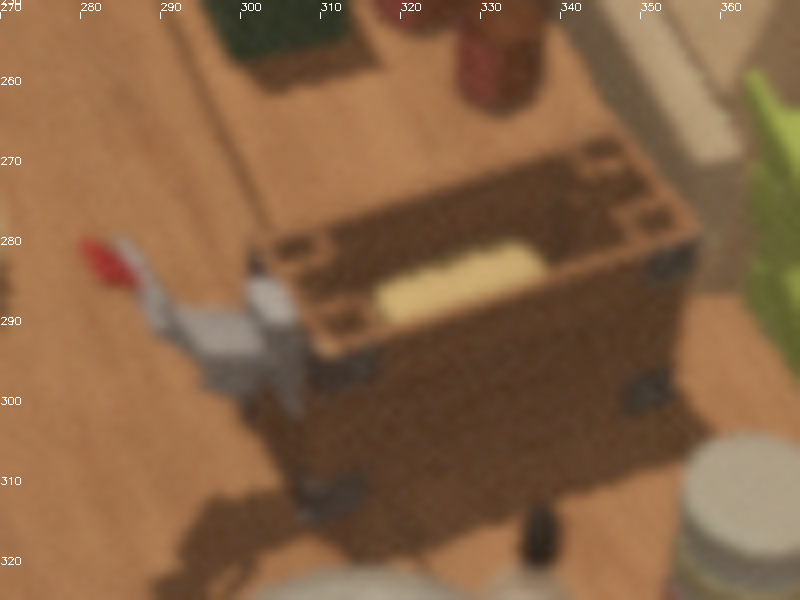

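View pics/b_t.png

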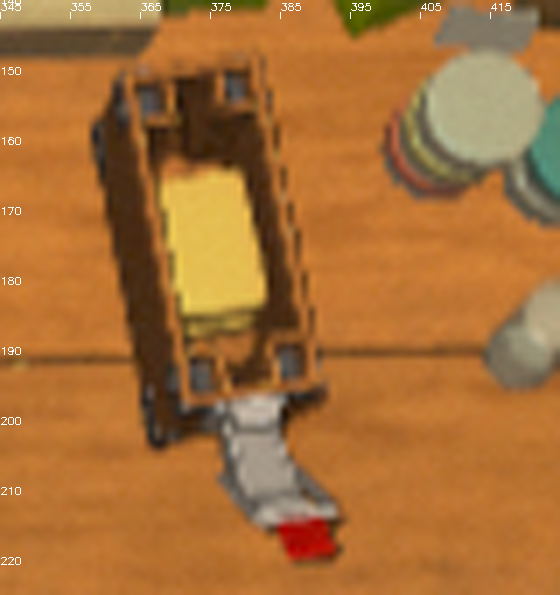

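```bash
python3 - <<'E'
from h import *
np.set_printoptions(precision=4,suppress=True)
t=cam("top");s=cam("side")
print("tray top corners")
for p in [(214.3,213),(217,234),(229.5,211.5),(232,231)]: print(p,onz(t,*p,.15))
print("lower in side (z=0ish floor bottom)")
for p in [(237,221),(250.5,215.5)]: print(p,onz(s,*p,0.0))
print('side top edge floor underside'); 
for p in [(230,186),(250,183),(231.5,183)]: print(p,onz(s,*p,0.15))
print("sockets/rim")
S=[((365.5,154.5),1,1),((378,152.5),1,-1),((373.2,193.7),-1,1),((385.5,191.8),-1,-1)]
for p,a,b in S: print(p,onz(t,*p,.095-.008))
print("rim corners top z=.095")
for p in [(362,152.5),(382,148.5),(371,197),(390.5,195.5)]: print(p,onz(t,*p,.095))
print("rim corners side z=.095")
for p in [(303,281),(311.5,294),(345.5,267.5),(355.5,279.5)]: print(p,onz(s,*p,.095))
print("tab"); print(tri(t,(388.5,217.5),s,(280.5,281)))
print('tape',onz(t,337,239,.02),'red mask')
E
```

```text
tray top corners
(214.3, 213) [0.4771 0.438  0.15  ]
(217, 234) [0.4163 0.4301 0.15  ]
(229.5, 211.5) [0.4804 0.3943 0.15  ]
(232, 231) [0.4239 0.3873 0.15  ]
lower in side (z=0ish floor bottom)
(237, 221) [0.431  0.3826 0.    ]
(250.5, 215.5) [0.4848 0.3993 0.    ]
side top edge floor underside
(230, 186) [0.4141 0.3919 0.15  ]
(250, 183) [0.483  0.3905 0.15  ]
(231.5, 183) [0.4228 0.4073 0.15  ]
sockets/rim
(365.5, 154.5) [ 0.658  -0.0147  0.087 ]
(378, 152.5) [ 0.6633 -0.053   0.087 ]
(373.2, 193.7) [ 0.5353 -0.0311  0.087 ]
(385.5, 191.8) [ 0.5403 -0.0682  0.087 ]
rim corners top z=.095
(362, 152.5) [ 0.6622 -0.003   0.095 ]
(382, 148.5) [ 0.6732 -0.0643  0.095 ]
(371, 197) [ 0.5238 -0.0224  0.095 ]
(390.5, 195.5) [ 0.5269 -0.0806  0.095 ]
rim corners side z=.095
(303, 281) [ 0.5272 -0.0327  0.095 ]
(311.5, 294) [ 0.5338 -0.0846  0.095 ]
(345.5, 267.5) [ 0.664  -0.0159  0.095 ]
(355.5, 279.5) [ 0.6726 -0.0674  0.095 ]
tab
(array([ 0.452 , -0.0594,  0.1452]), np.float64(0.0019699540580430026))
tape [0.4088 0.0761 0.02  ] red mask
```

```bash
cat > plan.py <<'E'
import numpy as np
def rows(start,yaw0,wps,n,yaw1=None):
    """straight line rows; wps: list of targets; n rows for each; yaw1 target"""
    out=[];p=np.array(start,float);y=yaw0
    if yaw1 is None: yaw1=yaw0
    for k in range(n):
        q=np.array(start)+(np.array(wps)-start)*(k+1)/n
        d=q-p; c,s=np.cos(y),np.sin(y)
        dx,dy,dz=round(c*d[0]+s*d[1],4),round(s*d[0]-c*d[1],4),round(-d[2],4)
        dr=round(-(yaw0+(yaw1-yaw0)*(k+1)/n-y),3)
        p=p+np.array([c*dx+s*dy,s*dx-c*dy,-dz]); y-=dr
        out.append([float(dx),float(dy),float(dz),float(dr)])
    return out,p,y
E
python3 - <<'E'
from plan import *
r,p,y=rows([.1638,.4984,.226],2.8238,[.45,.4125,.226],10,1.696)
print(r,p,y)
E
```

```text
[[-0.0299, 0.0008, -0.0, 0.113], [-0.0296, 0.0041, -0.0, 0.113], [-0.0289, 0.0075, -0.0, 0.112], [-0.0279, 0.0106, -0.0, 0.113], [-0.0266, 0.0137, -0.0, 0.113], [-0.0248, 0.0167, -0.0, 0.113], [-0.0228, 0.0193, -0.0, 0.112], [-0.0205, 0.0217, -0.0, 0.113], [-0.0179, 0.024, -0.0, 0.113], [-0.0151, 0.0257, -0.0, 0.113]] [0.44996136 0.41246149 0.226     ] 1.6957999999999998
```

Call:
step_arm(moves=[[[-0.03, 0.001, 0, 0.113], [-0.0296, 0.0041, 0, 0.113], [-0.0289, 0.0075, 0, 0.112], [-0.0279, 0.0106, 0, 0.113], [-0.0266, 0.0137, 0, 0.113], [-0.0248, 0.0167, 0, 0.113], [-0.0228, 0.0193, 0, 0.112], [-0.0205, 0.0217, 0, 0.113]]], hand=1)

```text
time: 0.97
tool_pos: [0.3944, 0.4295, 0.2267]
tool_rot: [-3.142, -0.0, 1.916]
contact_force: [0.7, 0.9, -1.0]
opening: 0.0919
```

Call:
step_arm(moves=[[[-0.0179, 0.024, 0, 0.113], [-0.0151, 0.0257, 0, 0.113], [0, 0, 0, 0], [0, 0, 0, 0]]])

```text
time: 1.3
tool_pos: [0.4514, 0.4121, 0.226]
tool_rot: [-3.141, 0.0, 1.694]
contact_force: [-0.5, -0.3, -0.7]
opening: 0.092
```

Call:
step_arm(moves=[[[0, 0, 0.025, 0], [0, 0, 0.03, 0], [0, 0, 0.03, 0], [0, 0, 0.02, 0], [0, 0, 0.01, 0], [0, 0, 0, 0], [0, 0, 0, 0]]])

```text
time: 1.88
tool_pos: [0.45, 0.4136, 0.1124]
tool_rot: [3.141, -0.0, 1.697]
contact_force: [0.3, -0.3, 0.5]
opening: 0.0917
```

```bash
python3 - <<'E'
from h import *
print(robot.observe()["tool_pos"],robot.observe()["contact_force"])
s=cam("side");t=cam("top")
crop(s,200,130,290,230,"c_s.png",6);crop(t,180,170,260,250,"c_t.png",7)
E
```

```text
[0.44997945 0.4135847  0.11240389] [ 0.31702808 -0.311512    0.5197845 ]
```

View pics/c_s.png

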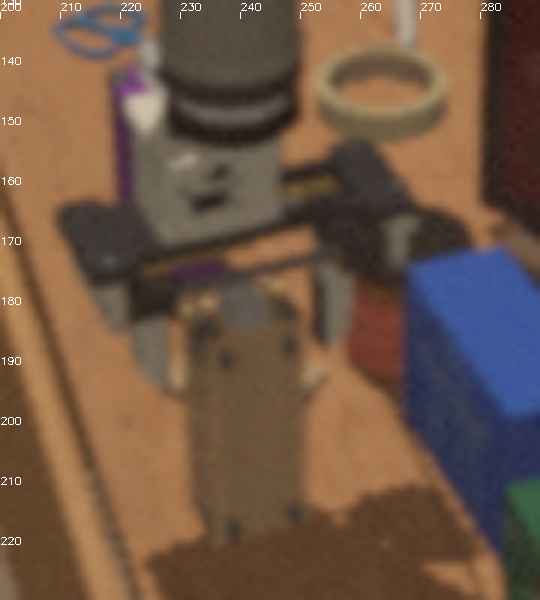

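View pics/c_t.png

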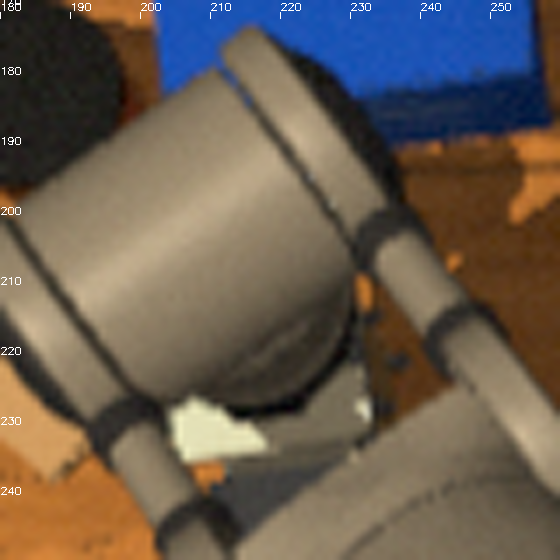

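The extra tan bits beside the tray in the side view at (229,193) and (252,193) are the corners of the gift tags behind it. The fingers straddle the tray, so I'll grip it lightly.

Call:
step_arm(moves=[[[0, 0, 0, 0], [0, 0, 0, 0], [0, 0, 0, 0], [0, 0, 0, 0], [0, 0, 0, 0]]], hand=0, force=10)

```text
time: 2.4
tool_pos: [0.4504, 0.413, 0.112]
tool_rot: [3.141, -0.0, 1.696]
contact_force: [-0.3, -0.3, 0.4]
opening: 0.0629
```

```bash
cat > lay.py <<'E'
import numpy as np
# rows for laying: dir toward underside = tool -x? at yaw 1.696 tool x = (-.125,.992) ~ +y ; laying is along -x tool
g=-(0.1113+0.019-0.075)  # tray x of grasp
g=-0.056; zc=.0225
a=75e-3-g; 
def pos(th):
    if th<np.radians(39.8): return np.array([zc*np.cos(th)-a*np.sin(th), a*np.cos(th)+zc*np.sin(th)])
    b=65e-3-g; h=zc+.012; t0=np.radians(39.8)
    off=-.012*np.cos(t0)-.010*np.sin(t0)
    return np.array([off+h*np.cos(th)-b*np.sin(th), b*np.cos(th)+h*np.sin(th)])
th=np.linspace(0,np.pi/2,33)
P=np.array([pos(t) for t in th]); D=np.diff(P,axis=0)
print([[round(float(d[0]),4),0,round(float(-d[1]),4),0] for d in D]); print(P[0],P[-1])
E
python3 lay.py
```

```text
[[-0.0065, 0, -0.0009, 0], [-0.0065, 0, -0.0006, 0], [-0.0065, 0, -0.0003, 0], [-0.0065, 0, 0.0, 0], [-0.0065, 0, 0.0003, 0], [-0.0065, 0, 0.0007, 0], [-0.0065, 0, 0.001, 0], [-0.0064, 0, 0.0013, 0], [-0.0063, 0, 0.0016, 0], [-0.0062, 0, 0.0019, 0], [-0.0061, 0, 0.0022, 0], [-0.006, 0, 0.0025, 0], [-0.0059, 0, 0.0028, 0], [-0.0057, 0, 0.0031, 0], [-0.0056, 0, 0.0027, 0], [-0.0055, 0, 0.0029, 0], [-0.0053, 0, 0.0031, 0], [-0.0052, 0, 0.0034, 0], [-0.005, 0, 0.0036, 0], [-0.0048, 0, 0.0039, 0], [-0.0046, 0, 0.0041, 0], [-0.0044, 0, 0.0043, 0], [-0.0042, 0, 0.0045, 0], [-0.004, 0, 0.0047, 0], [-0.0037, 0, 0.0049, 0], [-0.0035, 0, 0.0051, 0], [-0.0032, 0, 0.0053, 0], [-0.003, 0, 0.0054, 0], [-0.0027, 0, 0.0056, 0], [-0.0024, 0, 0.0057, 0], [-0.0021, 0, 0.0058, 0], [-0.0018, 0, 0.0059, 0]]
[0.0225 0.131 ] [-0.1366205  0.0345   ]
```

Call:
step_arm(moves=[[[0, 0, 0, 0], [0, 0, 0, 0], [-0.003, 0, -0.0005, 0], [-0.005, 0, -0.0007, 0], [-0.005, 0, -0.0003, 0], [-0.0065, 0, -0.0003, 0], [-0.0065, 0, 0, 0]]])

```text
time: 2.98
tool_pos: [0.4536, 0.3865, 0.1136]
tool_rot: [-3.142, -0.0, 1.696]
contact_force: [-0.3, 1.5, -0.3]
opening: 0.0597
```

```bash
python3 - <<'E'
from h import *
o=robot.observe();print(o["tool_pos"],o["contact_force"],o["opening"])
s=cam("side")
crop(s,200,150,300,240,"d_s.png",6)
E
```

```text
[0.4536175  0.38646422 0.11360037] [-0.29203394  1.45944319 -0.26288937] 0.059712165613975424
```

View pics/d_s.png

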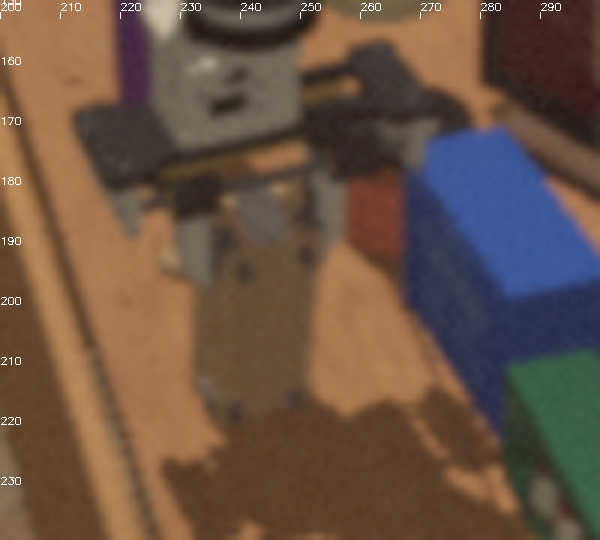

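It is pivoting: the bottom lugs stay at (237,219) and (247,216) while the top leans over. I'll continue.

Call:
step_arm(moves=[[[-0.0065, 0, 0.0003, 0], [-0.0065, 0, 0.0007, 0], [-0.0065, 0, 0.001, 0], [-0.0064, 0, 0.0013, 0], [-0.0063, 0, 0.0016, 0], [-0.0062, 0, 0.0019, 0], [-0.0061, 0, 0.0022, 0], [-0.006, 0, 0.0025, 0]]])

```text
time: 3.7
tool_pos: [0.46, 0.3363, 0.1019]
tool_rot: [3.142, 0.0, 1.696]
contact_force: [-0.5, -0.2, 0.8]
opening: 0.0597
```

Call:
step_arm(moves=[[[-0.0059, 0, 0.0028, 0], [-0.0057, 0, 0.0031, 0], [-0.0056, 0, 0.0027, 0], [-0.0055, 0, 0.0029, 0], [-0.0053, 0, 0.0031, 0], [-0.0052, 0, 0.0034, 0]]])

```text
time: 4.2
tool_pos: [0.4641, 0.3036, 0.0837]
tool_rot: [3.141, -0.0, 1.696]
contact_force: [-0.5, 0.5, 1.1]
opening: 0.0596
```

```bash
python3 - <<'E'
from h import *
o=robot.observe();print(o["tool_pos"],o["contact_force"],o["opening"])
s=cam("side")
crop(s,200,150,300,240,"e_s.png",6)
E
```

```text
[0.46414939 0.30361335 0.08372062] [-0.50889883  0.52409403  1.07956984] 0.059614394228994144
```

View pics/e_s.png

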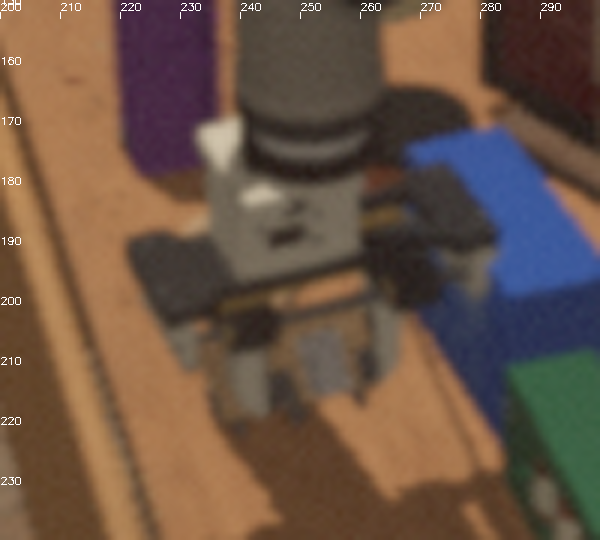

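Call:
step_arm(moves=[[[-0.005, 0, 0.0036, 0], [-0.0048, 0, 0.0039, 0], [-0.0046, 0, 0.0041, 0], [-0.0044, 0, 0.0043, 0], [-0.0042, 0, 0.0045, 0], [-0.004, 0, 0.0047, 0], [-0.0037, 0, 0.0049, 0], [-0.0035, 0, 0.0051, 0]]])

```text
time: 4.92
tool_pos: [0.4684, 0.2696, 0.0484]
tool_rot: [-3.142, 0.0, 1.696]
contact_force: [-0.5, -1.9, 2.1]
opening: 0.0599
```

Call:
step_arm(moves=[[[-0.0032, 0, 0.0053, 0], [-0.003, 0, 0.0054, 0], [-0.0027, 0, 0.0056, 0], [-0.0024, 0, 0.0057, 0], [-0.0021, 0, 0.004, 0], [-0.0018, 0, 0.003, 0], [-0.001, 0, 0.002, 0], [0, 0, 0, 0]]])

```text
time: 5.58
tool_pos: [0.4701, 0.2543, 0.0174]
tool_rot: [-3.141, -0.0, 1.696]
contact_force: [0.6, 0.5, -2.7]
opening: 0.0597
```

```bash
python3 - <<'E'
from h import *
o=robot.observe();print(o["tool_pos"],o["contact_force"],o["opening"])
s=cam("side");t=cam("top")
crop(s,210,160,310,250,"f_s.png",6); crop(t,190,170,290,250,"f_t.png",6)
E
```

```text
[0.47012324 0.25430849 0.01738613] [ 0.64806187  0.45853499 -2.74063403] 0.059705955505844614
```

View pics/f_s.png

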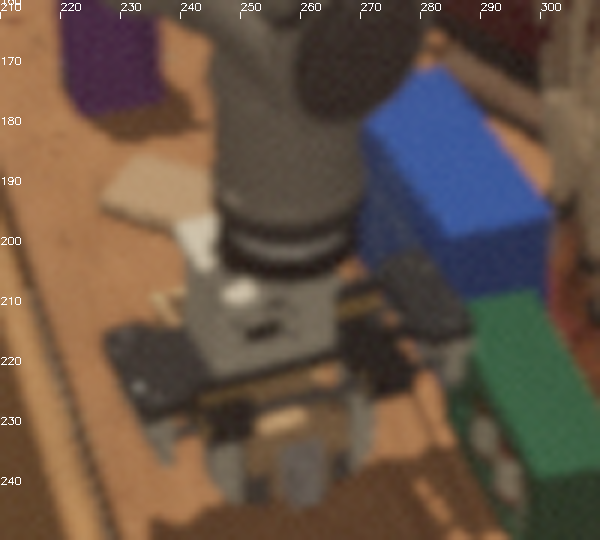

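Call:
step_arm(moves=[[[0, 0, 0.001, 0], [0, 0, 0.001, 0], [0, 0, 0, 0], [0, 0, 0, 0]]])

```text
time: 6.02
tool_pos: [0.4703, 0.254, 0.016]
tool_rot: [-3.142, 0.0, 1.696]
contact_force: [-0.6, -1.4, -0.7]
opening: 0.0599
```

Call:
step_arm(moves=[[[0, 0, 0.001, 0], [0, 0, 0.001, 0], [0, 0, 0, 0], [0, 0, 0, 0]]])

```text
time: 6.35
tool_pos: [0.4705, 0.2541, 0.0139]
tool_rot: [3.141, -0.0, 1.696]
contact_force: [0.5, -1.4, -0.6]
opening: 0.06
```

```bash
python3 - <<'E'
from h import *
s=cam("side");t=cam("top")
crop(s,210,160,310,250,"g_s.png",6); 
E
```

```text
(no output)
```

View pics/g_s.png

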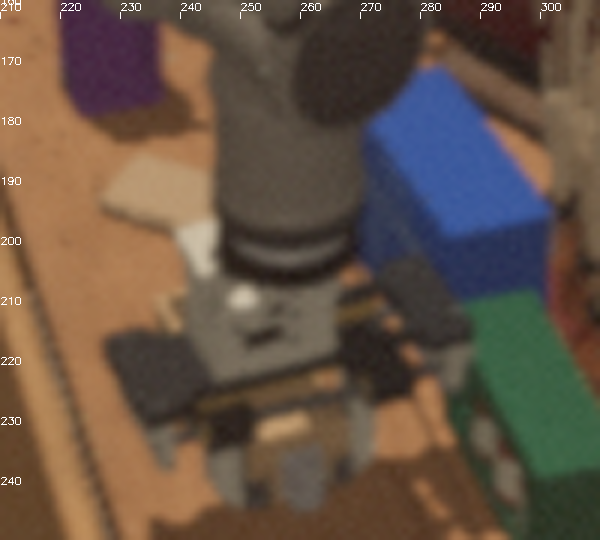

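```bash
python3 - <<'E'
from h import *
s=cam("side")
d=np.array([.992,.125,0]);b=np.array([.125,-.992,0]);g=np.array([.4705,.2541,0.0])
for z in (0,.006,.012): print(z,[proj(s,g+.006*b+sgn*.019*d+[0,0,z]).round(1) for sgn in(-1,1)])
E
```

```text
0 [array([252.7, 245.4]), array([263.2, 242.4])]
0.006 [array([252.7, 244.1]), array([263.2, 241.1])]
0.012 [array([252.6, 242.8]), array([263.2, 239.8])]
```

Call:
step_arm(moves=[[[0, 0, 0.001, 0], [0, 0, 0.001, 0], [0, 0, 0, 0], [0, 0, 0, 0]]])

```text
time: 6.83
tool_pos: [0.4704, 0.2542, 0.0119]
tool_rot: [3.141, -0.0, 1.696]
contact_force: [0.2, -1.3, 0.6]
opening: 0.0596
```

Call:
step_arm(moves=[[[0, 0, 0.001, 0], [0, 0, 0.001, 0], [0, 0, 0, 0], [0, 0, 0, 0]]])

```text
time: 7.17
tool_pos: [0.4704, 0.2541, 0.0099]
tool_rot: [3.141, -0.0, 1.696]
contact_force: [0.5, -2.1, -0.1]
opening: 0.0603
```

```bash
python3 - <<'E'
from h import *
s=cam("side");t=cam("top")
crop(s,230,200,290,260,"h_s.png",10);crop(t,200,190,280,250,"h_t.png",8)
E
```

```text
(no output)
```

View pics/h_s.png

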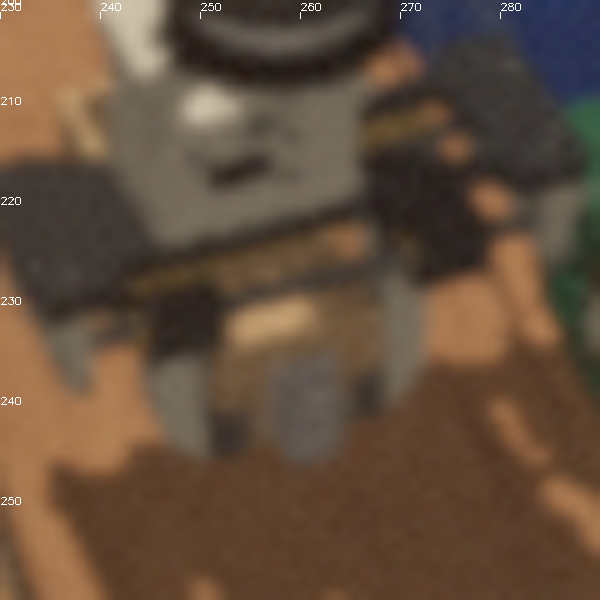

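View pics/h_t.png

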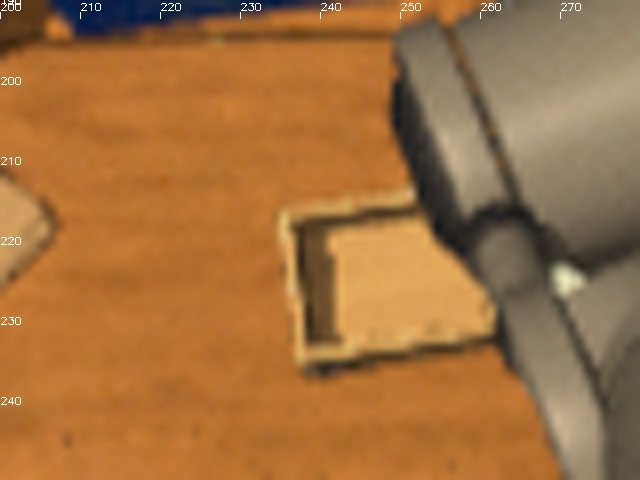

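```bash
python3 - <<'E'
from h import *
s=cam("side");t=cam("top")
for z in (.045,.057,.07):
  a,b=onz(t,235,216.3,z),onz(t,237.5,235.3,z); print(z,a,b,np.linalg.norm(a-b))
d=np.array([.992,.125,0]);b=np.array([.125,-.992,0]);g=np.array([.4704,.2541,0.0])
# keeper end-lip bottom z=? ; end wall at 19mm from grasp if x=-56
for nm,x,z in (("end low corners",19,12),("end top corners",19,57),("keeper lip top",34,43)):
  print(nm,[proj(s,g+x*1e-3*b+sg*d*.03+[0,0,z*1e-3]).round(1) for sg in(-1,0,1)])
E
```

```text
0.045 [0.48339933 0.38939765 0.045     ] [0.42432772 0.38201426 0.045     ] 0.059531253726066956
0.057 [0.48142018 0.38815966 0.057     ] [0.42283115 0.38083659 0.057     ] 0.05904491107432996
0.07 [0.47927609 0.3868185  0.07      ] [0.42120987 0.37956078 0.07      ] 0.05851803986828165
end low corners [array([251. , 246.1]), array([259.4, 243.7]), array([267.7, 241.3])]
end top corners [array([250.8, 236. ]), array([259.3, 233.6]), array([267.8, 231.2])]
keeper lip top [array([252.6, 242.1]), array([261.1, 239.6]), array([269.6, 237.2])]
```

Measurements agree with the tray lying flat: its end corners are near (251,245) and (267,241), and its length from the grip is 131 mm. Releasing it.

Call:
step_arm(moves=[[[0, 0, 0, 0], [0, 0, 0, 0], [0, 0, 0, 0], [0, 0, 0, 0]]], hand=1)

```text
time: 7.7
tool_pos: [0.4703, 0.2543, 0.0099]
tool_rot: [3.142, -0.0, 1.696]
contact_force: [0.1, -0.3, 0.3]
opening: 0.0821
```

Call:
step_arm(moves=[[[0, 0, -0.02, 0], [0, 0, -0.035, 0], [0, 0, -0.04, 0], [0, 0, -0.04, 0], [0, 0, -0.03, 0], [-0.035, 0, 0, 0], [-0.04, 0, 0, 0], [-0.04, 0, 0, 0]]])

```text
time: 8.37
tool_pos: [0.4846, 0.1395, 0.1757]
tool_rot: [3.14, -0.0, 1.698]
contact_force: [0.6, -0.2, -0.5]
opening: 0.0917
```

```bash
python3 - <<'E'
from h import *
o=robot.observe();print(o["time"],o["tool_pos"],o["tool_rot"])
s=cam("side");t=cam("top")
crop(s,220,160,300,260,"i_s.png",6);crop(t,220,190,300,250,"i_t.png",8)
E
```

```text
8.3667 [0.48464545 0.13946309 0.17573987] [ 3.13962131e+00 -1.36321606e-04  1.69837512e+00]
```

View pics/i_s.png

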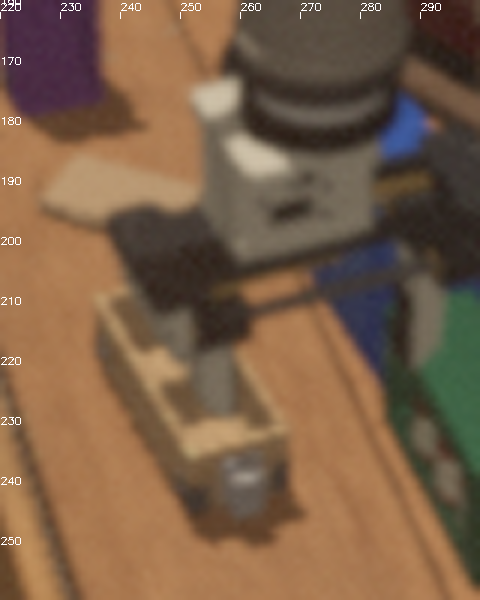

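View pics/i_t.png

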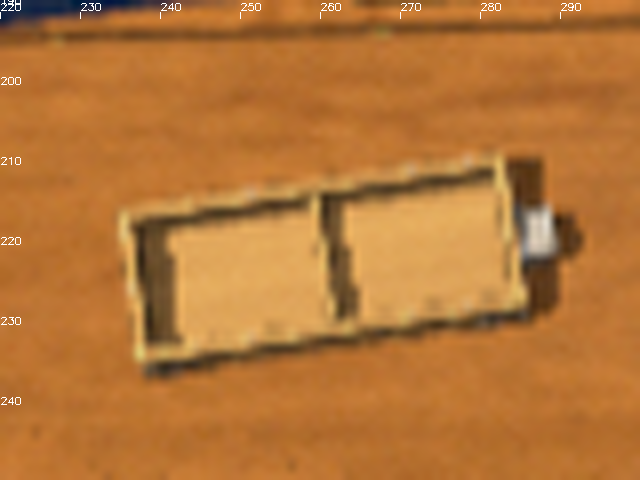

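```bash
python3 - <<'E'
from h import *
np.set_printoptions(precision=4,suppress=True)
t=cam("top")
f=cv2.cvtColor(t["frame"],cv2.COLOR_RGB2HSV)
sub=f[195:250,225:300]
print(f[222,250],f[222,272],f[200,250],f[240,250],f[217,262],f[216,240])
m=np.zeros(f.shape[:2],np.uint8)
H,S,V=[f[:,:,i].astype(int) for i in range(3)]
sel=(H>13)&(S<165)&(V>120)
m[195:250,225:300]=sel[195:250,225:300]
cv2.imwrite("pics/j.png",cv2.resize(m[190:250,220:300]*255,None,fx=8,fy=8,interpolation=0))
c,_=cv2.findContours(m,0,2)
c=np.vstack([x for x in c if cv2.contourArea(x)>15])
r=cv2.minAreaRect(c); b=cv2.boxPoints(r); print(r,b)
W=np.array([onz(t,*p,.057)[:2] for p in b]); print(W,W.mean(0),[np.linalg.norm(W[i]-W[i-1]) for i in range(4)])
for i in range(4):
  d=W[i]-W[i-1]; print(np.arctan2(d[1],d[0]))
man=[(234.2,216.),(237.0,234.5),(284.5,227.8),(281.3,209.)]
W=np.array([onz(t,*p,.057)[:2] for p in man]); print(W,W.mean(0),[np.linalg.norm(W[i]-W[i-1]) for i in range(4)])
E
```

```text
[ 16 151 225] [ 18 154 224] [ 14 188 179] [ 15 191 192] [ 17 155 132] [ 18 146 192]
((259.6351318359375, 221.8108367919922), (20.54987335205078, 49.319698333740234), 80.53767395019531) [[233.6216 215.7298]
 [282.2703 207.6216]
 [285.6487 227.8919]
 [237.     236.    ]]
[[0.4833 0.3924]
 [0.5049 0.2431]
 [0.4421 0.2342]
 [0.4207 0.3824]] [0.4627 0.313 ] [np.float64(0.0633519029179035), np.float64(0.15086572140939977), np.float64(0.063416861630785), np.float64(0.14966503374256146)]
0.15860109384445178
-1.4271488501635465
-3.0019409697186648
1.7139658334225236
[[0.4824 0.3906]
 [0.4253 0.3823]
 [0.4424 0.2377]
 [0.5007 0.2461]] [0.4627 0.3142] [np.float64(0.14562696071953043), np.float64(0.05769438499284579), np.float64(0.14563966381969728), np.float64(0.058827697421947475)]
```

View pics/j.png

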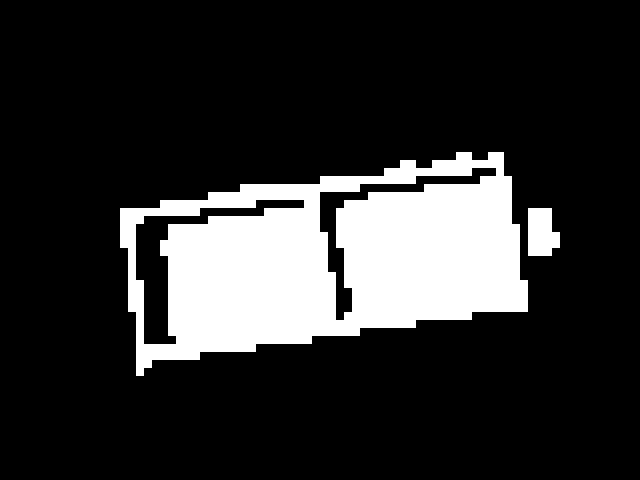

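```bash
python3 - <<'E'
from h import *
from plan import *
t=cam("top");o=robot.observe();print(o["tool_pos"],o["tool_rot"])
print(rows(o["tool_pos"],o["tool_rot"][2],[.4627,.3138,.105],6,1.697))
print("bottle",onz(t,424,184,.12),"gift", onz(t,314,190,.082),onz(t,312,170,.08))
E
```

```text
[0.48475124 0.13931799 0.175038  ] [ 3.14147079e+00 -5.43616758e-04  1.69303215e+00]
([[0.0293, -0.0001, 0.0117, -0.001], [0.0293, -0.0001, 0.0116, -0.0], [0.0293, -0.0, 0.0117, -0.001], [0.0293, -0.0001, 0.0117, -0.001], [0.0294, -0.0, 0.0117, -0.0], [0.0293, -0.0, 0.0116, -0.001]], array([0.46271467, 0.31383252, 0.105038  ]), np.float64(1.6970321462107687))
bottle [ 0.55394659 -0.17520745  0.12      ] gift [0.55221237 0.14574913 0.082     ] [0.61527176 0.14953148 0.08      ]
```

Call:
step_arm(moves=[[[0.0293, 0, 0, 0], [0.0293, 0, 0.01, 0], [0.0293, 0, 0.02, 0], [0.0293, 0, 0.02, 0], [0.0294, 0, 0.02, 0], [0.0293, 0, 0.01, 0], [0, 0, 0.02, 0], [0, 0, 0.02, 0]]])

```text
time: 9.23
tool_pos: [0.4615, 0.3182, 0.0541]
tool_rot: [3.141, -0.001, 1.701]
contact_force: [-0.3, -0.7, 0.1]
opening: 0.0915
```

Call:
step_arm(moves=[[[0, 0, 0.02, 0], [0, 0, 0.014, 0], [0, 0, 0, 0], [0, 0, 0, 0]]])

```text
time: 9.57
tool_pos: [0.4617, 0.3156, 0.0204]
tool_rot: [-3.14, 0.0, 1.697]
contact_force: [0.7, 0.2, 0.8]
opening: 0.0917
```

Call:
step_arm(moves=[[[0, 0, 0, 0], [0, 0, 0, 0], [0, 0, 0, 0], [0, 0, 0, 0], [0, 0, 0, 0], [0, 0, 0, 0], [0, 0, 0, 0]]], hand=0, force=30)

```text
time: 10.15
tool_pos: [0.463, 0.3146, 0.0214]
tool_rot: [3.141, -0.0, 1.696]
contact_force: [-1.8, -0.8, 3.4]
opening: 0.0597
```

```bash
python3 - <<'E'
from plan import *
p=[.463,.3146,.2];
r,p2,y=rows(p,1.696,[.47,.12,.2],13,.126); print(r,p2,y)
E
```

```text
[[-0.0149, -0.0013, -0.0, 0.121], [-0.015, 0.0004, -0.0, 0.121], [-0.0148, 0.0023, -0.0, 0.12], [-0.0144, 0.0041, -0.0, 0.121], [-0.0139, 0.0057, -0.0, 0.121], [-0.013, 0.0074, -0.0, 0.121], [-0.012, 0.0089, -0.0, 0.12], [-0.011, 0.0102, -0.0, 0.121], [-0.0095, 0.0116, -0.0, 0.121], [-0.0082, 0.0125, -0.0, 0.121], [-0.0065, 0.0135, -0.0, 0.12], [-0.0049, 0.0142, -0.0, 0.121], [-0.0031, 0.0146, -0.0, 0.121]] [0.47001174 0.12001937 0.2       ] 0.1260000000000001
```

Call:
step_arm(moves=[[[0, 0, -0.01, 0], [0, 0, -0.02, 0], [0, 0, -0.03, 0], [0, 0, -0.035, 0], [0, 0, -0.035, 0], [0, 0, -0.03, 0], [0, 0, -0.02, 0], [0, 0, 0, 0]]])

```text
time: 10.82
tool_pos: [0.4645, 0.3154, 0.2059]
tool_rot: [3.133, -0.003, 1.696]
contact_force: [0.5, -0.0, -3.2]
opening: 0.06
```

Call:
step_arm(moves=[[[-0.0149, -0.0013, 0, 0.121], [-0.015, 0.0004, 0, 0.121], [-0.0148, 0.0023, 0, 0.12], [-0.0144, 0.0041, 0, 0.121], [-0.0139, 0.0057, 0, 0.121], [-0.013, 0.0074, 0, 0.121], [-0.012, 0.0089, 0, 0.12], [-0.011, 0.0102, 0, 0.121]]])

```text
time: 11.48
tool_pos: [0.4658, 0.1937, 0.199]
tool_rot: [-3.14, 0.003, 0.724]
contact_force: [0.6, -0.4, -2.4]
opening: 0.06
```

Call:
step_arm(moves=[[[-0.0095, 0.0116, 0, 0.121], [-0.0082, 0.0125, 0, 0.121], [-0.0065, 0.0135, 0, 0.12], [-0.0049, 0.0142, 0, 0.121], [-0.0031, 0.0146, 0, 0.121], [0, 0, 0, 0], [0, 0, 0, 0]]])

```text
time: 12.07
tool_pos: [0.4689, 0.1195, 0.1996]
tool_rot: [-3.141, 0.003, 0.126]
contact_force: [-1.1, 0.4, -3.5]
opening: 0.0596
```

```bash
python3 - <<'E'
from h import *
np.set_printoptions(precision=4,suppress=True)
o=robot.observe();print(o["time"],o["tool_pos"],o["tool_rot"],o["qpos"])
s=cam("side");t=cam("top")
crop(s,230,180,330,280,"k_s.png",6);crop(t,290,140,390,240,"k_t.png",6)
cv2.imwrite("pics/k_full.png",s["frame"][:,:,::-1])
E
```

```text
12.0667 [0.4689 0.1195 0.1996] [-3.1412  0.0027  0.1263] [0.0907 0.2938 1.6743 0.0004 1.1762 1.535 ]
```

View pics/k_s.png

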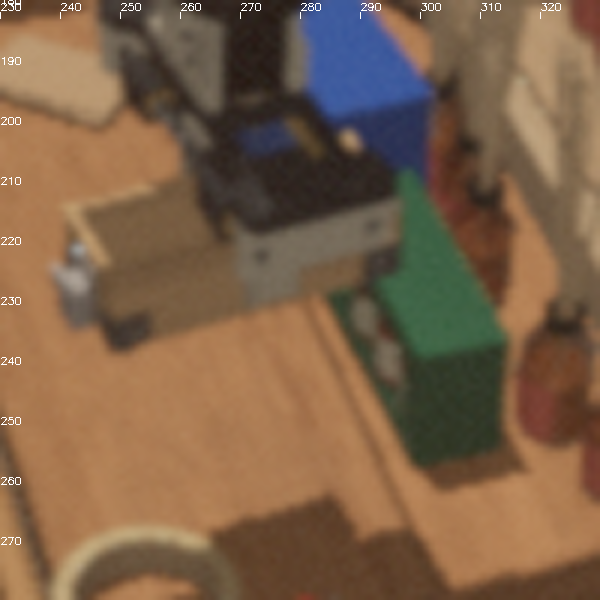

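View pics/k_t.png

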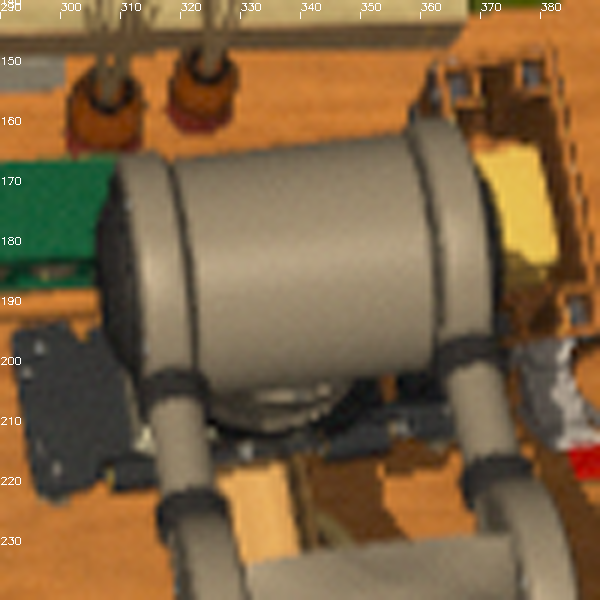

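View pics/k_full.png

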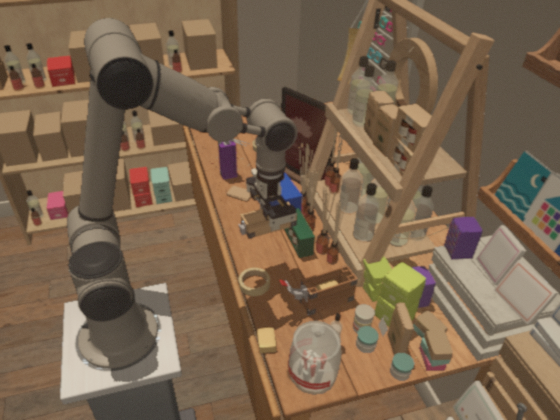

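```bash
python3 - <<'E'
from h import *
s=cam("side");t=cam("top")
im=cv2.resize(s["frame"][80:320,240:500,::-1].copy(),None,fx=3,fy=3)
for (u,v,col) in ((365,147,(255,0,255)),(205,147,(255,255,0)),(388,75,(0,255,0))):
  for z in np.arange(0,.7,.05):
    X=onz(t,u,v,z);p=proj(s,X);q=((p-[240,80])*3).astype(int);cv2.circle(im,tuple(int(a) for a in q),3,col,-1);cv2.putText(im,f"{z:.2f}",(int(q[0])+4,int(q[1])),0,.4,col,1)
    if abs(z%.1)<.01: print(z,X.round(3))
cv2.imwrite("pics/l.png",im)
E
```

```text
0.0 [ 0.709 -0.03   0.   ]
0.1 [ 0.678 -0.012  0.1  ]
0.2 [0.647 0.006 0.2  ]
0.30000000000000004 [0.616 0.023 0.3  ]
0.4 [0.585 0.041 0.4  ]
0.6000000000000001 [0.523 0.076 0.6  ]
0.0 [0.723 0.491 0.   ]
0.1 [0.691 0.474 0.1  ]
0.2 [0.659 0.458 0.2  ]
0.30000000000000004 [0.627 0.441 0.3  ]
0.4 [0.595 0.424 0.4  ]
0.6000000000000001 [0.532 0.391 0.6  ]
0.0 [ 0.957 -0.12   0.   ]
0.1 [ 0.909 -0.096  0.1  ]
0.2 [ 0.862 -0.073  0.2  ]
0.30000000000000004 [ 0.815 -0.049  0.3  ]
0.4 [ 0.768 -0.025  0.4  ]
0.6000000000000001 [0.673 0.022 0.6  ]
```

View pics/l.png

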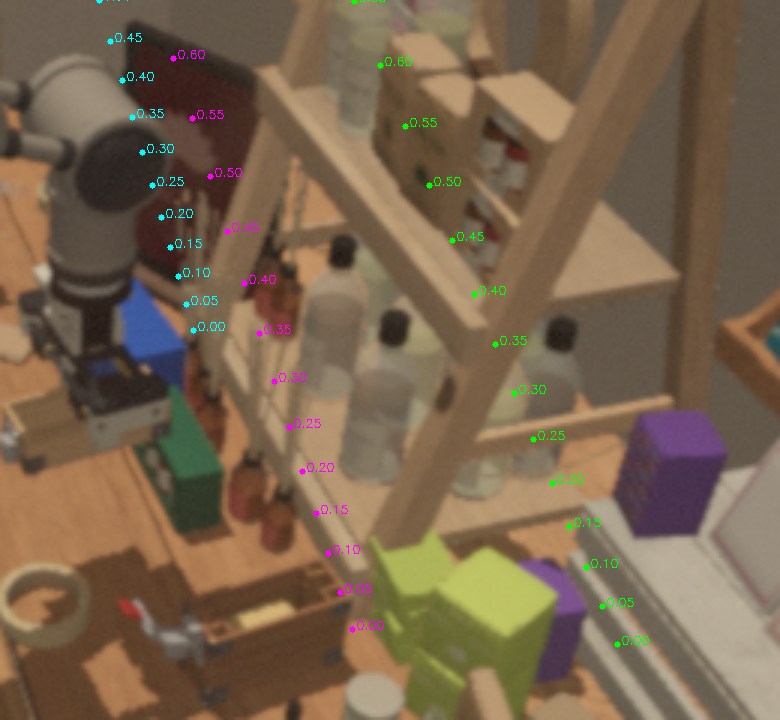

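```bash
python3 - <<'E'
from h import *
s=cam("side")
c=np.array([.6005,-.0405,0]);ya=.128
R=np.array([[np.cos(ya),-np.sin(ya),0],[np.sin(ya),np.cos(ya),0],[0,0,1]])
P=lambda x,y,z:c+R@np.array([x,y,z])
pts=[proj(s,P(a*.075,b*.03,z)) for a in(-1,1) for b in(-1,1) for z in (.095,)]+[proj(s,P(a*.075,b*.03,0)) for a,b in((-1,-1),(1,-1))]+[proj(s,P(a*.062,b*.019,.09)) for a in(-1,1) for b in(-1,1)]
crop(s,285,255,365,325,"m_s.png",10,pts)
E
```

```text
(no output)
```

View pics/m_s.png

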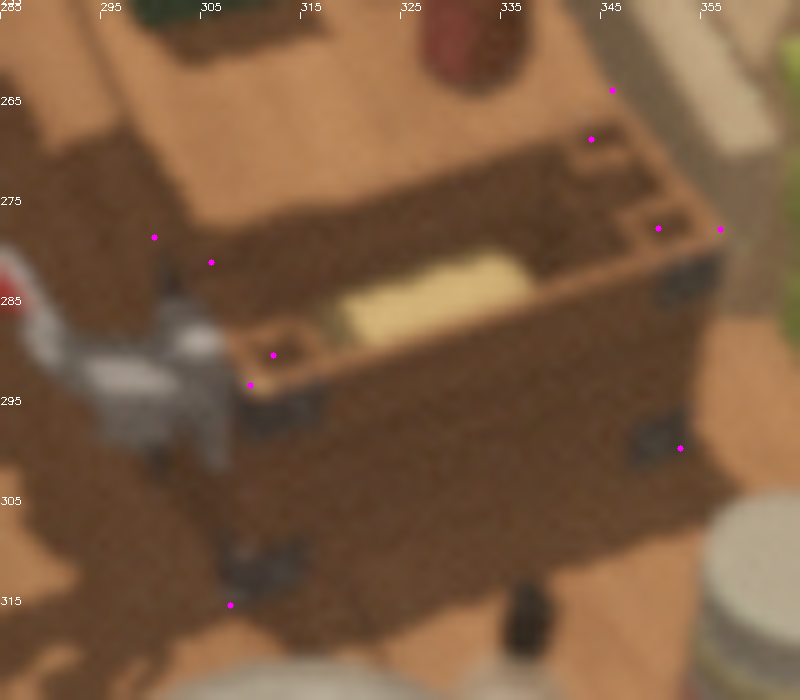

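```bash
python3 - <<'E'
from h import *
s=cam("side");o=robot.observe()
c=o["tool_pos"]-[0,0,.0094];ya=.126
R=np.array([[np.cos(ya),-np.sin(ya),0],[np.sin(ya),np.cos(ya),0],[0,0,1]])
P=lambda x,y,z:c+R@np.array([x,y,z])
pts=[proj(s,P(a*.075,b*.03,z)) for a in(-1,1) for b in(-1,1) for z in (.045,)]+[proj(s,P(a*.075,b*.03,0)) for a,b in((-1,-1),(1,-1))]+[proj(s,P(-.09,b*.009,.031)) for b in (-1,1)]
crop(s,230,190,310,245,"n_s.png",10,pts)
E
```

```text
(no output)
```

View pics/n_s.png

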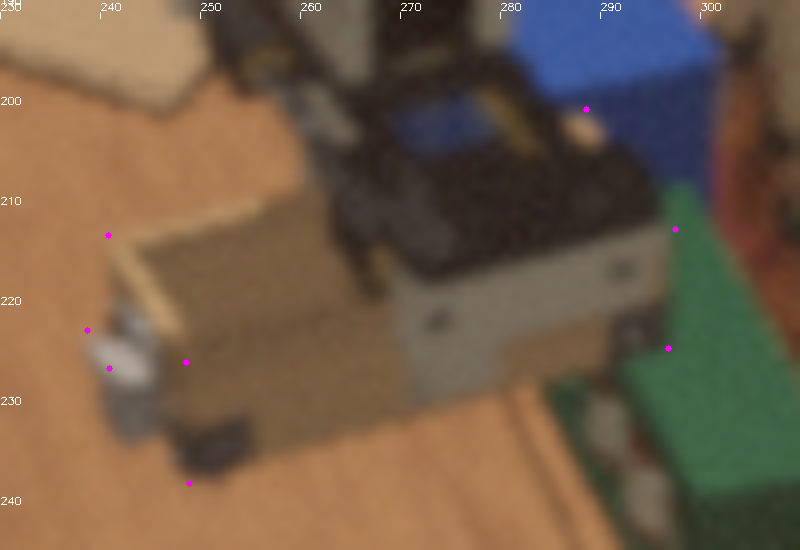

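```bash
python3 - <<'E'
from plan import *
print(rows([.4689,.1195,.1996],.1263,[.601,-.041,.1996],8,.128))
E
```

```text
([[0.0139, 0.022, -0.0, -0.0], [0.0138, 0.022, -0.0, -0.0], [0.0139, 0.0219, -0.0, -0.001], [0.0138, 0.022, -0.0, 0.0], [0.0138, 0.022, -0.0, -0.0], [0.0139, 0.022, -0.0, -0.0], [0.0138, 0.022, -0.0, -0.0], [0.0138, 0.022, -0.0, -0.001]], array([ 0.60097578, -0.04097219,  0.1996    ]), 0.1283)
```

Call:
step_arm(moves=[[[0.0139, 0.022, 0, 0], [0.0138, 0.022, 0, 0], [0.0139, 0.0219, 0, -0.001], [0.0138, 0.022, 0, 0], [0.0138, 0.022, 0, 0], [0.0139, 0.022, 0, 0], [0.0138, 0.022, 0, 0], [0.0138, 0.022, 0, -0.001]]])

```text
time: 13.03
tool_pos: [0.6024, -0.0411, 0.2006]
tool_rot: [-3.141, 0.0, 0.129]
contact_force: [0.1, 0.7, -3.4]
opening: 0.0597
```

Call:
step_arm(moves=[[[0, 0, 0.015, 0], [0, 0, 0.015, 0], [0, 0, 0.015, 0], [0, 0, 0.01, 0], [0, 0, 0, 0], [0, 0, 0, 0]]])

```text
time: 13.53
tool_pos: [0.6016, -0.0402, 0.1457]
tool_rot: [-3.141, 0.001, 0.129]
contact_force: [-1.0, 0.8, -2.7]
opening: 0.0595
```

```bash
python3 - <<'E'
from h import *
np.set_printoptions(precision=4,suppress=True)
s=cam("side");t=cam("top");o=robot.observe();print(o["tool_pos"],o["tool_rot"],o["contact_force"])
def pp(cam,c,ya,L):
  R=np.array([[np.cos(ya),-np.sin(ya),0],[np.sin(ya),np.cos(ya),0],[0,0,1]])
  return [proj(cam,c+R@np.array(l)) for l in L]
L=[(a*.075,b*.03,.045) for a in(-1,1) for b in(-1,1)]+[(-.075,-.03,0),(.075,-.03,0)]
Lc=[(a*.075,b*.03,.095) for a in(-1,1) for b in(-1,1)]
c0=np.array([.601,-.041,0])
for cam_,nm,w in ((s,"o_s.png",(275,230,365,320)),(t,"o_t.png",(335,130,425,225))):
  crop(cam_,*w,nm,8 if nm[2]=='s' else 7,pp(cam_,o["tool_pos"]-[0,0,.0094],.128,L)+pp(cam_,c0,.128,Lc))
E
```

```text
[ 0.6024 -0.0404  0.147 ] [ 3.1411 -0.0018  0.1283] [ 0.148   1.6122 -3.3633]
```

View pics/o_s.png

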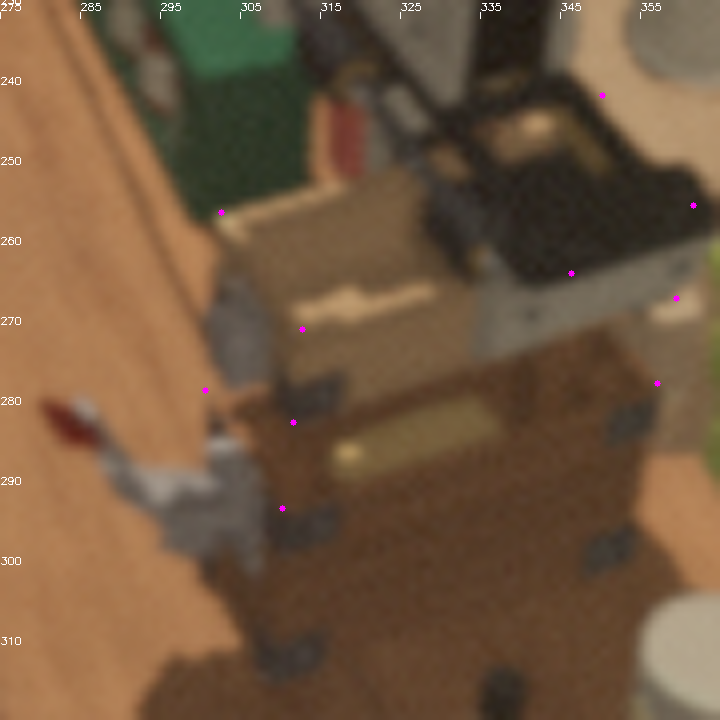

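View pics/o_t.png

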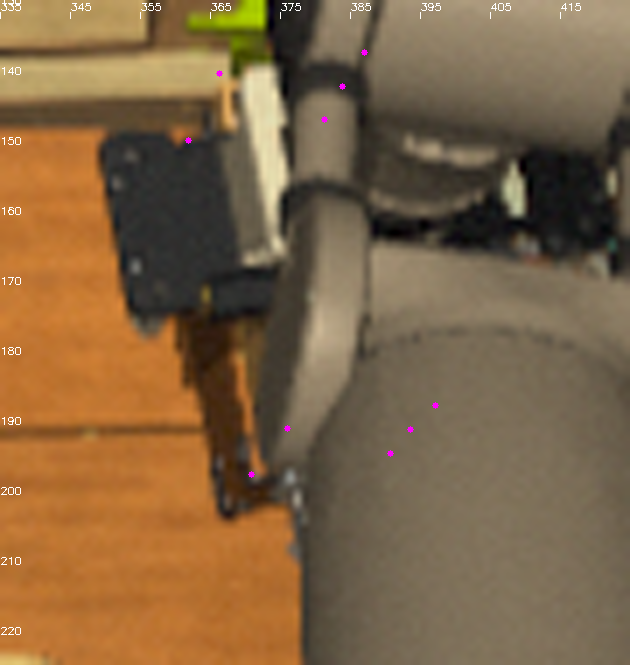

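Call:
step_arm(moves=[[[0, 0, 0.01, 0], [0, 0, 0.01, 0], [0, 0, 0.005, 0], [0, 0, 0.004, 0], [0, 0, 0.003, 0], [0, 0, 0.002, 0], [0, 0, 0, 0]]])

```text
time: 14.22
tool_pos: [0.6016, -0.0409, 0.1116]
tool_rot: [3.141, 0.0, 0.128]
contact_force: [-1.5, -0.8, -4.1]
opening: 0.0599
```

```bash
python3 - <<'E'
from h import *
np.set_printoptions(precision=4,suppress=True)
s=cam("side");o=robot.observe();print(o["tool_pos"],o["tool_rot"],o["contact_force"],o["torque"])
crop(s,285,245,365,320,"p_s.png",9)
E
```

```text
[ 0.6017 -0.0408  0.1118] [3.1414 0.0001 0.1277] [-0.4995 -0.3277 -4.0288] [-0.1918  0.1767 -0.0792]
```

View pics/p_s.png

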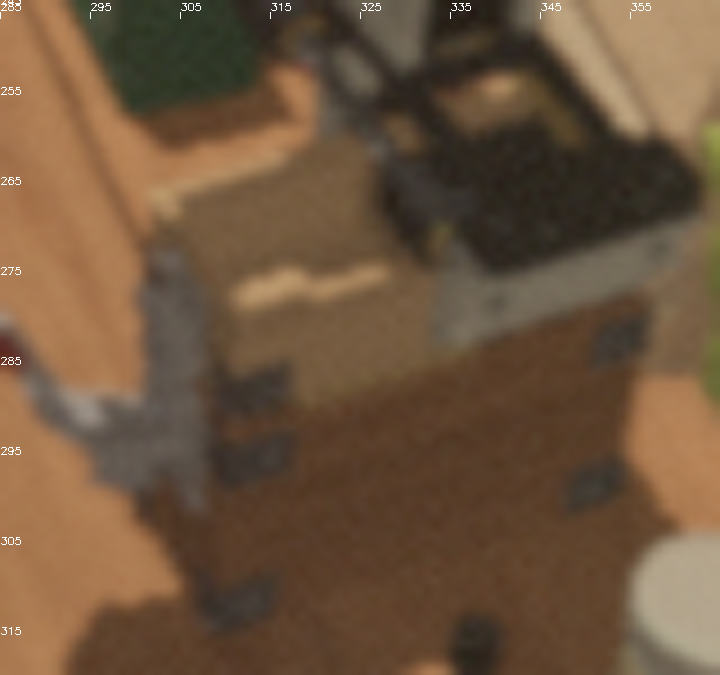

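Call:
step_arm(moves=[[[0, 0, 0.001, 0], [0, 0, 0.001, 0], [0, 0, 0.001, 0], [0, 0, 0.001, 0], [0, 0, 0, 0]]])

```text
time: 14.68
tool_pos: [0.602, -0.0408, 0.108]
tool_rot: [3.141, -0.001, 0.128]
contact_force: [1.2, -3.0, -3.6]
opening: 0.0598
```

Call:
step_arm(moves=[[[0, 0, 0.001, 0], [0, 0, 0.001, 0], [0, 0, 0.001, 0], [0, 0, 0, 0], [0, 0, 0, 0]]])

```text
time: 15.1
tool_pos: [0.6019, -0.0408, 0.1049]
tool_rot: [3.141, -0.0, 0.128]
contact_force: [1.1, -3.4, -3.5]
opening: 0.0595
```

Call:
step_arm(moves=[[[0, 0, 0.001, 0], [0, 0, 0.001, 0], [0, 0, 0, 0], [0, 0, 0, 0]]])

```text
time: 15.43
tool_pos: [0.6019, -0.0408, 0.1044]
tool_rot: [3.141, -0.001, 0.128]
contact_force: [-2.3, -2.9, 6.8]
opening: 0.0598
```

```bash
python3 - <<'E'
from h import *
np.set_printoptions(precision=4,suppress=True)
s=cam("side");o=robot.observe();print(o["tool_pos"],o["tool_rot"],o["contact_force"],o["torque"])
crop(s,285,245,365,320,"q_s.png",9)
E
```

```text
[ 0.602  -0.0408  0.1045] [ 3.1408 -0.0014  0.1277] [-1.6635 -3.4189  7.1597] [-0.6945  0.5925 -0.2941]
```

View pics/q_s.png

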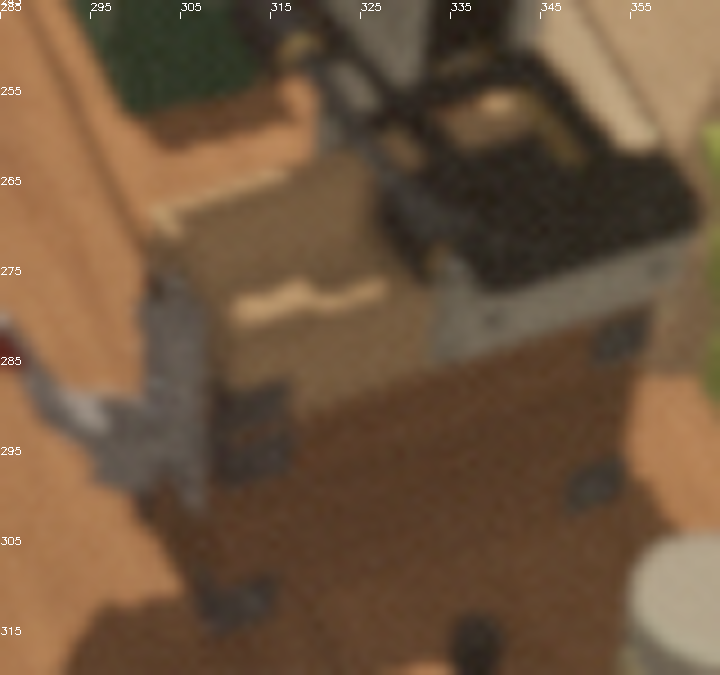

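Contact came at TCP z = 0.1044, exactly the predicted seating height, and the cap edges at (313,291) and (313,295) meet. Releasing and backing up.

Call:
step_arm(moves=[[[0, 0, 0, 0], [0, 0, 0, 0], [0, 0, 0, 0], [0, 0, 0, 0], [0, 0, 0, 0]]], hand=1)

```text
time: 15.9
tool_pos: [0.6015, -0.0403, 0.1027]
tool_rot: [-3.141, 0.0, 0.128]
contact_force: [-1.4, 0.4, -0.6]
opening: 0.0886
```

Call:
step_arm(moves=[[[0, 0, -0.02, 0], [0, 0, -0.03, 0], [0, 0, -0.03, 0], [0, 0, -0.03, 0], [-0.02, -0.02, -0.01, 0], [-0.03, -0.03, 0, 0], [-0.03, -0.03, 0, 0], [-0.03, -0.03, 0, 0]]])

```text
time: 16.57
tool_pos: [0.4788, 0.0539, 0.2228]
tool_rot: [-3.141, -0.0, 0.127]
contact_force: [-0.4, 0.1, -0.3]
opening: 0.0919
```

Call:
step_arm(moves=[[[-0.03, -0.03, 0, 0], [-0.03, -0.02, 0, 0], [0, 0, 0, 0]]], hand=0)

```text
time: 16.82
tool_pos: [0.4093, 0.0971, 0.2227]
tool_rot: [-3.14, 0.004, 0.131]
contact_force: [-0.1, -0.1, -0.3]
opening: 0.0762
```

```bash
python3 - <<'E'
from h import *
np.set_printoptions(precision=4,suppress=True)
s=cam("side");t=cam("top");o=robot.observe();print(o["time"],o["tool_pos"],o["tool_rot"],o["contact_force"])
def pp(cam,c,ya,L):
  R=np.array([[np.cos(ya),-np.sin(ya),0],[np.sin(ya),np.cos(ya),0],[0,0,1]])
  return [proj(cam,c+R@np.array(l)) for l in L]
c0=np.array([.601,-.041,0])
L=[(a*.075,b*.03,.14) for a in(-1,1) for b in(-1,1)]
crop(s,270,245,365,320,"r_s.png",8,pp(s,c0,.128,L));crop(t,345,135,425,225,"r_t.png",7,pp(t,c0,.128,L))
E
```

```text
16.9167 [0.4146 0.0952 0.2234] [ 3.1415 -0.0014  0.1298] [ 0.081  -1.1467 -0.8539]
```

View pics/r_s.png

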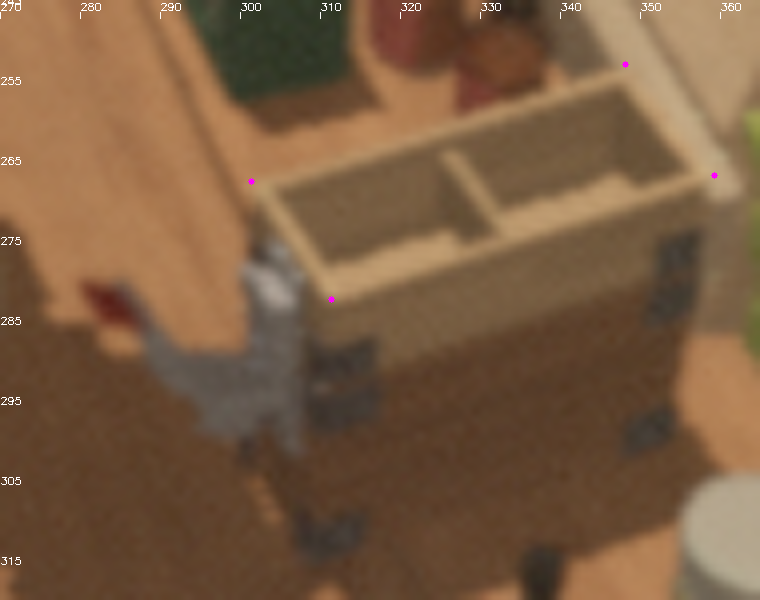

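View pics/r_t.png

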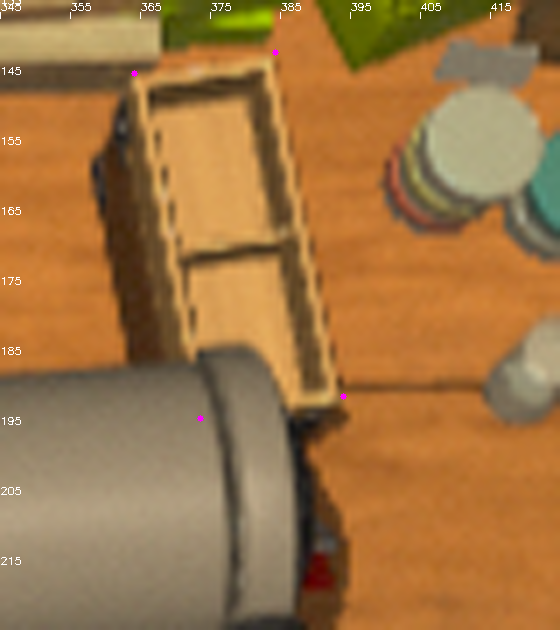

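The tray is seated, with all its corners on the predicted marks. Next I'll push the loop's tab over with shut fingers.

Call:
step_arm(moves=[[[-0.003, 0.03, 0, 0], [-0.003, 0.032, 0, 0], [-0.003, 0.032, 0, 0], [-0.003, 0.032, 0.015, 0], [0, 0.032, 0.02, 0], [0, 0, 0.03, 0], [0, 0, 0.026, 0], [0, 0, 0, 0]]])

```text
time: 17.58
tool_pos: [0.4214, -0.0645, 0.1279]
tool_rot: [-3.138, 0.007, 0.125]
contact_force: [-0.5, -0.2, -1.3]
opening: 0.0153
```

```bash
python3 - <<'E'
from h import *
np.set_printoptions(precision=4,suppress=True)
s=cam("side");t=cam("top");o=robot.observe();print(o["time"],o["tool_pos"],o["tool_rot"],o["contact_force"],o["opening"])
crop(s,250,240,340,320,"s_s.png",8);crop(t,345,165,425,235,"s_t.png",8)
E
```

```text
17.6833 [ 0.4238 -0.0644  0.1317] [-3.1408  0.0014  0.1268] [ 0.0165 -0.3327  0.5858] 0.007248301462356901
```

View pics/s_s.png

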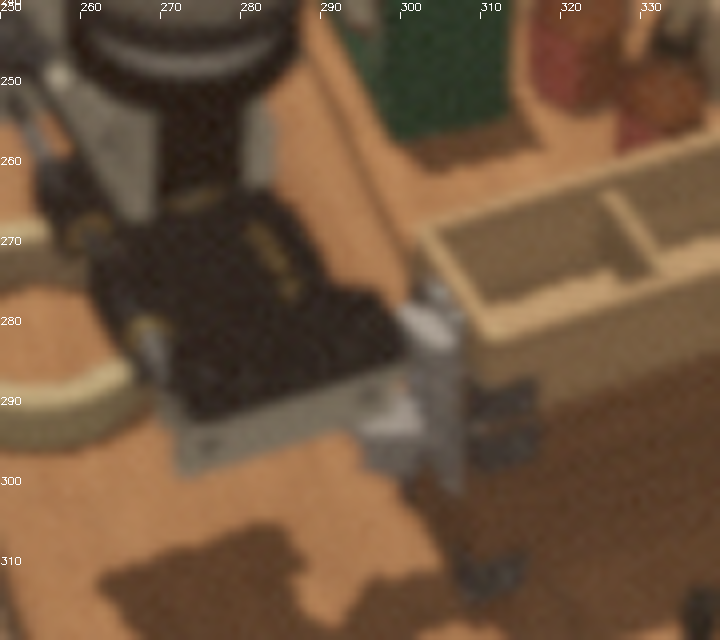

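View pics/s_t.png

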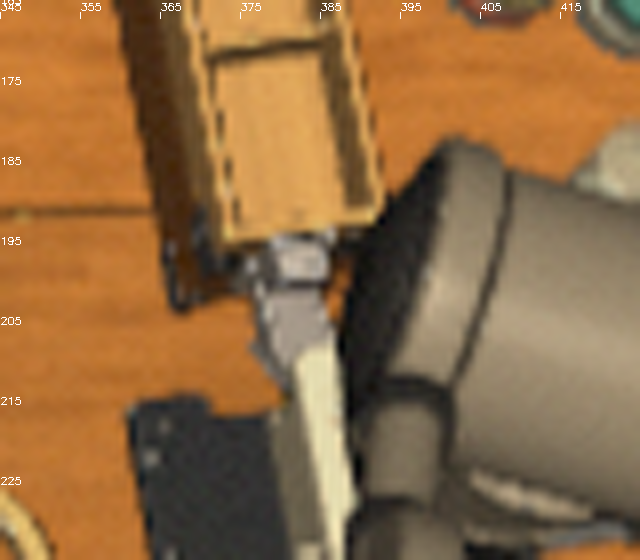

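Call:
step_arm(moves=[[[0.006, 0, 0, 0], [0.006, 0, 0, 0], [0.006, 0, 0, 0], [0.006, 0, 0, 0], [0.006, 0, 0, 0], [0.006, 0, 0, 0], [0.005, 0, 0, 0], [0, 0, 0, 0]]])

```text
time: 18.35
tool_pos: [0.4651, -0.0583, 0.1319]
tool_rot: [3.141, -0.001, 0.128]
contact_force: [-0.5, 0.2, -0.2]
opening: 0.0004
```

Call:
step_arm(moves=[[[0.005, 0, 0, 0], [0.005, 0, 0, 0], [0.005, 0, 0, 0], [0.004, 0, 0, 0], [0.003, 0, 0, 0], [0, 0, 0, 0], [0, 0, 0, 0]]])

```text
time: 18.93
tool_pos: [0.4858, -0.0556, 0.1318]
tool_rot: [-3.141, 0.0, 0.128]
contact_force: [0.8, -0.6, 0.4]
opening: 0.0009
```

```bash
python3 - <<'E'
from h import *
np.set_printoptions(precision=4,suppress=True)
s=cam("side");t=cam("top");o=robot.observe();print(o["time"],o["tool_pos"],o["tool_rot"],o["contact_force"],o["opening"])
crop(s,250,240,340,320,"u_s.png",8);crop(t,345,165,425,235,"u_t.png",8)
E
```

```text
19.0333 [ 0.4856 -0.0556  0.1319] [-3.1414  0.0003  0.1278] [ 0.7346 -0.6728  1.5913] 0.0006913207875514367
```

View pics/u_s.png

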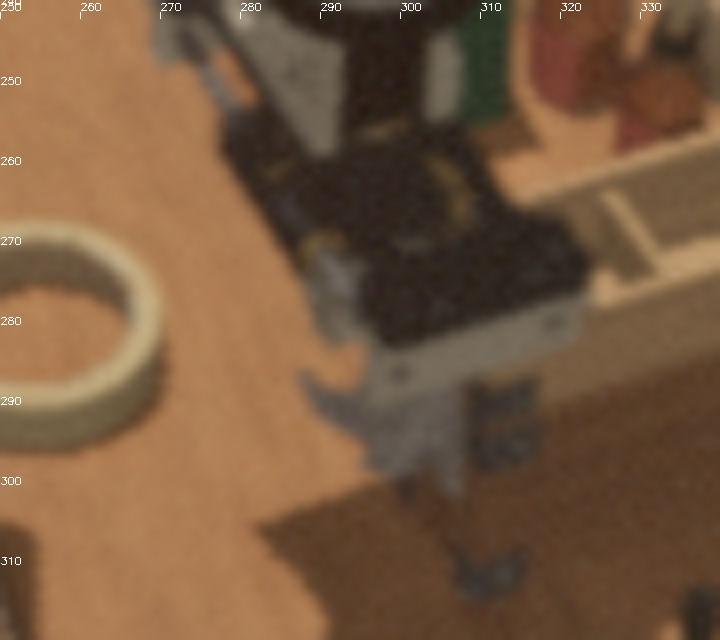

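View pics/u_t.png

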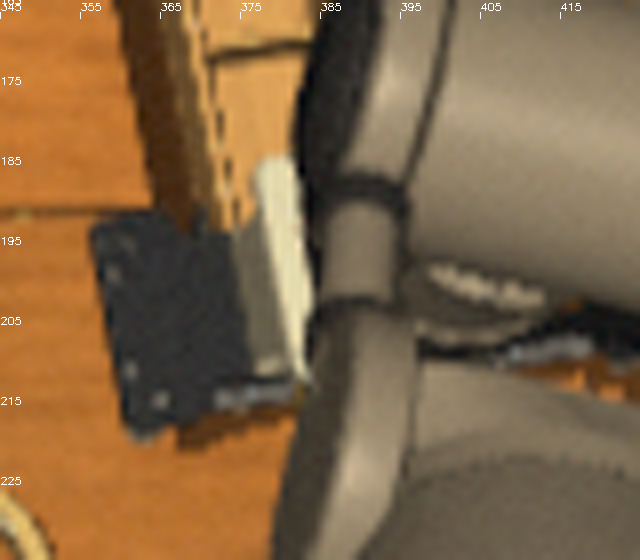

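Call:
step_arm(moves=[[[0.003, 0, 0, 0], [0.003, 0, 0, 0], [0.002, 0, 0, 0], [0, 0, 0, 0], [0, 0, 0, 0]]])

```text
time: 19.45
tool_pos: [0.4938, -0.0546, 0.1318]
tool_rot: [-3.141, 0.0, 0.128]
contact_force: [-0.0, -0.3, -1.0]
opening: 0.0007
```

Call:
step_arm(moves=[[[-0.02, 0, 0, 0], [-0.03, 0, 0, 0], [-0.03, 0, -0.02, 0], [-0.03, -0.02, -0.02, 0], [0, -0.04, 0, 0], [0, -0.04, 0, 0], [0, -0.04, 0, 0], [0, 0, 0, 0]]])

```text
time: 20.12
tool_pos: [0.3649, 0.0757, 0.1723]
tool_rot: [-3.139, -0.0, 0.134]
contact_force: [0.6, -0.6, -0.0]
opening: 0.0012
```

```bash
python3 - <<'E'
from h import *
np.set_printoptions(precision=4,suppress=True)
s=cam("side");t=cam("top");o=robot.observe();print(o["time"],o["tool_pos"],o["tool_rot"],o["contact_force"],o["opening"])
crop(s,270,250,340,315,"v_s.png",10);crop(t,345,165,425,235,"v_t.png",8)
E
```

```text
20.2167 [0.3664 0.0716 0.1721] [ 3.1414 -0.0005  0.1324] [ 0.4685  0.0857 -0.1012] 0.0005046541196318512
```

View pics/v_s.png

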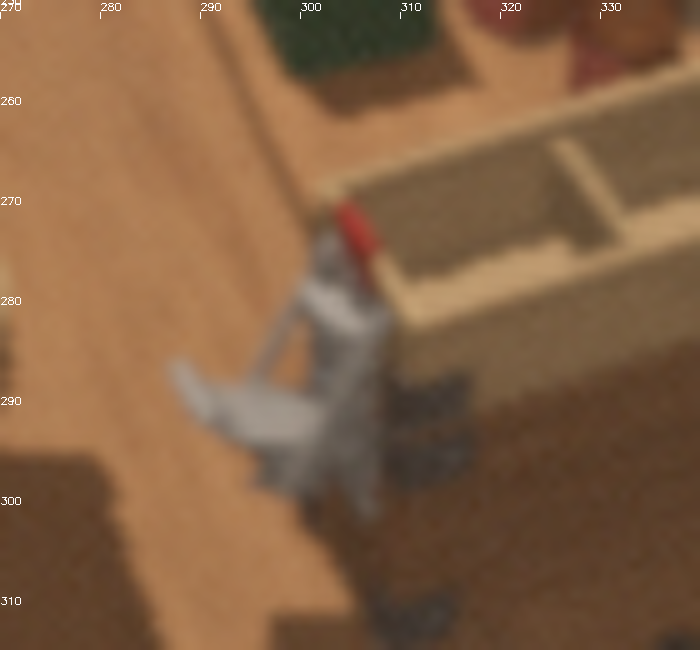

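View pics/v_t.png

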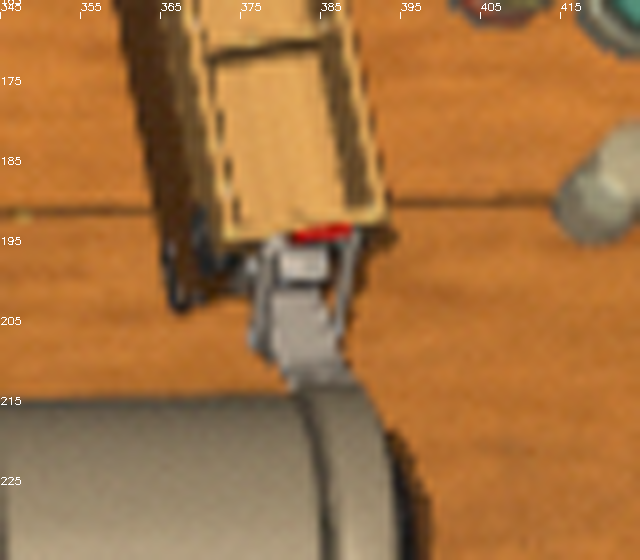

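The loop is over: the red tab lies at the tray's rim at side (305,272), and the lever end is at (288,287). I'll check the lever position before pressing it down.

```bash
python3 - <<'E'
from h import *
s=cam("side");t=cam("top")
E=np.array([.5266,-.0506,0]);u=np.array([-.9918,-.1276,0])
for th in (1.7,1.8,1.9,2.0,2.1):
  a=th+.27; X=E+u*(.014+.052*np.sin(a))+[0,0,.07-.052*np.cos(a)]
  print(th,proj(s,X)+.45,proj(t,X)+.45)
E
```

```text
1.7 [285.26147436 293.751701  ] [384.47357749 216.81389667]
1.8 [286.05426742 292.37902767] [384.64397424 215.81640245]
1.9 [286.99657084 291.01332495] [384.76926193 214.67624453]
2.0 [288.07897804 289.66923695] [384.84772732 213.40454177]
2.1 [289.29040012 288.36127968] [384.87817678 212.01411359]
```

Call:
step_arm(moves=[[[0.005, 0.03, 0, 0], [0.008, 0.035, 0, 0], [0.015, 0.036, 0, 0.002], [0.02, 0.026, 0, 0.002], [0.02, 0.014, 0.01, 0], [0.02, 0, 0.02, 0], [0, 0, 0.02, 0], [0, 0, 0, 0]]])

```text
time: 20.98
tool_pos: [0.4702, -0.0604, 0.1183]
tool_rot: [-3.139, 0.007, 0.12]
contact_force: [-1.1, 0.9, -0.6]
opening: 0.0006
```

Call:
step_arm(moves=[[[0, 0, 0, 0], [0, 0, 0.006, 0], [0, 0, 0.006, 0], [0, 0, 0.006, 0], [0, 0, 0.006, 0], [0, 0, 0.006, 0], [0, 0, 0.005, 0], [0, 0, 0, 0]]])

```text
time: 21.65
tool_pos: [0.4717, -0.0584, 0.086]
tool_rot: [-3.141, 0.001, 0.124]
contact_force: [-0.7, 0.6, -0.2]
opening: 0.0005
```

```bash
python3 - <<'E'
from h import *
np.set_printoptions(precision=4,suppress=True)
s=cam("side");o=robot.observe();p=o["tool_pos"];print(o["time"],p,o["tool_rot"],o["contact_force"])
E=np.array([.5266,-.0506]);print("e",(p[:2]-E)@[-.9918,-.1276],"lat",(p[:2]-E)@[-.1276,.9918])
crop(s,265,245,345,320,"w_s.png",9)
E
```

```text
21.7 [ 0.472  -0.0585  0.0865] [-3.1412  0.0002  0.1239] [-1.0462 -0.5216 -0.424 ]
e 0.055197207206292655 lat -0.0008296172256350178
```

View pics/w_s.png

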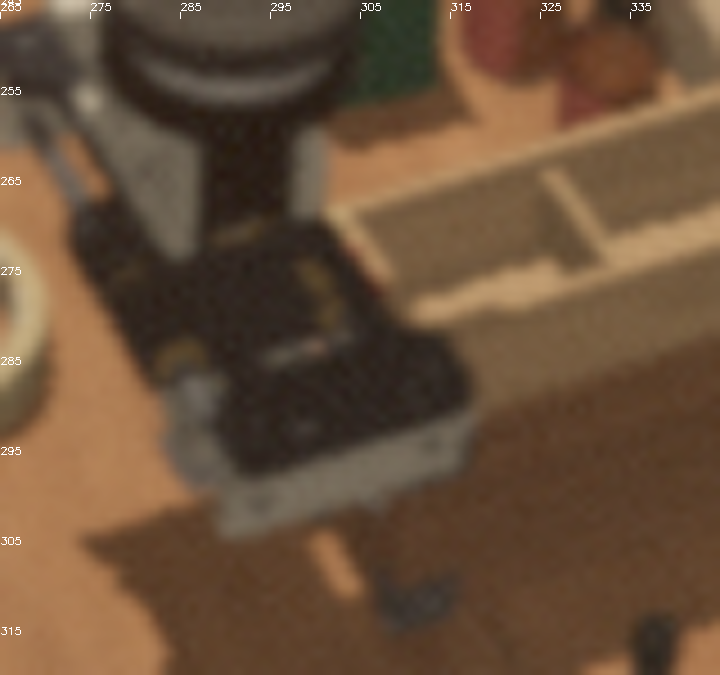

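Call:
step_arm(moves=[[[0, 0, 0.005, 0], [0, 0, 0.005, 0], [0, 0, 0.005, 0], [0, 0, 0.005, 0], [0, 0, 0.004, 0], [0, 0, 0, 0]]])

```text
time: 22.2
tool_pos: [0.4719, -0.0586, 0.0623]
tool_rot: [-3.141, 0.0, 0.124]
contact_force: [-0.2, -1.2, 1.4]
opening: 0.0007
```

Call:
step_arm(moves=[[[0, 0, 0.004, 0], [0, 0, 0.004, 0], [0, 0, 0.003, 0], [0, 0, 0, 0]]])

```text
time: 22.53
tool_pos: [0.4713, -0.0585, 0.0512]
tool_rot: [-3.141, 0.001, 0.124]
contact_force: [0.1, -1.0, 0.6]
opening: 0.0003
```

```bash
python3 - <<'E'
from h import *
np.set_printoptions(precision=4,suppress=True)
s=cam("side");o=robot.observe();p=o["tool_pos"];print(o["time"],p,o["tool_rot"],o["contact_force"],o["torque"])
E=np.array([.5266,-.0506]);print("e",(p[:2]-E)@[-.9918,-.1276],"lat",(p[:2]-E)@[-.1276,.9918])
crop(s,265,245,345,320,"x_s.png",9)
E
```

```text
22.5833 [ 0.4714 -0.0585  0.0514] [-3.141   0.0015  0.1238] [-0.2417 -0.0948  0.3853] [-0.1259  0.287  -0.0305]
e 0.05578910919473182 lat -0.0007890062915751774
```

View pics/x_s.png

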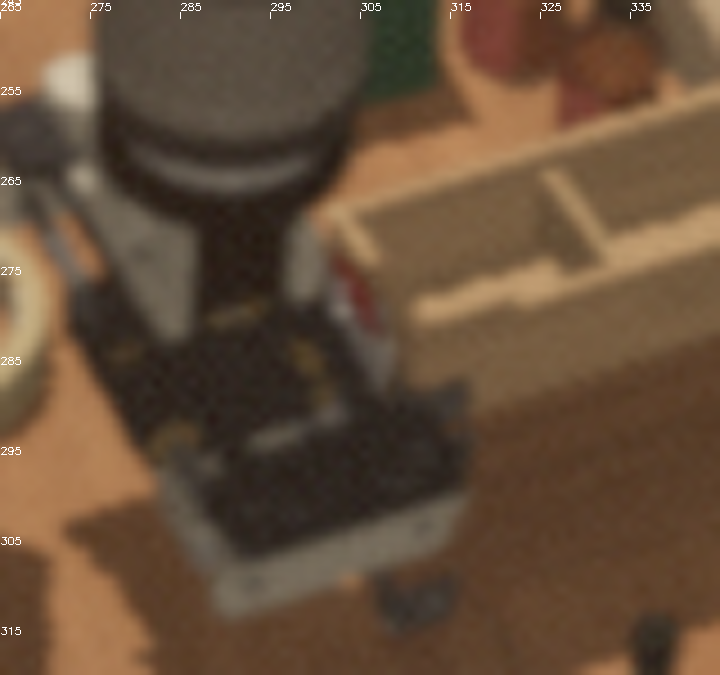

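Call:
step_arm(moves=[[[0, 0, 0.003, 0], [0, 0, 0.003, 0], [0, 0, 0.003, 0], [0, 0, 0, 0]]])

```text
time: 22.92
tool_pos: [0.4717, -0.0585, 0.0423]
tool_rot: [-3.141, 0.001, 0.124]
contact_force: [0.4, -0.2, 0.6]
opening: 0.0006
```

Call:
step_arm(moves=[[[0, 0, 0.003, 0], [0, 0, 0.003, 0], [0, 0, 0.003, 0], [0, 0, 0, 0]]])

```text
time: 23.25
tool_pos: [0.4714, -0.0584, 0.0331]
tool_rot: [-3.141, 0.001, 0.124]
contact_force: [-1.0, 0.1, 0.0]
opening: 0.0004
```

Call:
step_arm(moves=[[[0, 0, 0.002, 0], [0, 0, 0.002, 0], [0, 0, 0, 0]]])

```text
time: 23.5
tool_pos: [0.4717, -0.0585, 0.0295]
tool_rot: [-3.141, 0.001, 0.124]
contact_force: [0.2, -0.3, -0.3]
opening: 0.0004
```

```bash
python3 - <<'E'
from h import *
np.set_printoptions(precision=4,suppress=True)
s=cam("side");t=cam("top");o=robot.observe();p=o["tool_pos"];print(o["time"],p,o["tool_rot"],o["contact_force"],o["torque"])
E=np.array([.5266,-.0506]);print("e",(p[:2]-E)@[-.9918,-.1276],"lat",(p[:2]-E)@[-.1276,.9918])
crop(s,265,245,345,320,"y_s.png",9)
crop(t,345,165,425,235,"y_t.png",8)
E
```

```text
23.6 [ 0.4719 -0.0586  0.0298] [-3.1415  0.0001  0.1239] [-0.0066  0.7365 -0.5168] [-0.0215  0.2429  0.0148]
e 0.055223084314047766 lat -0.0009483758172705478
```

View pics/y_s.png

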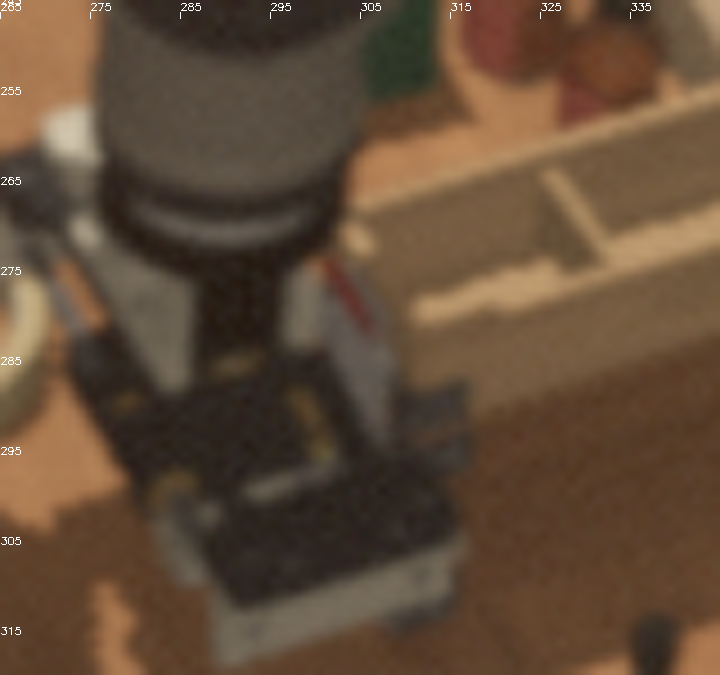

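View pics/y_t.png

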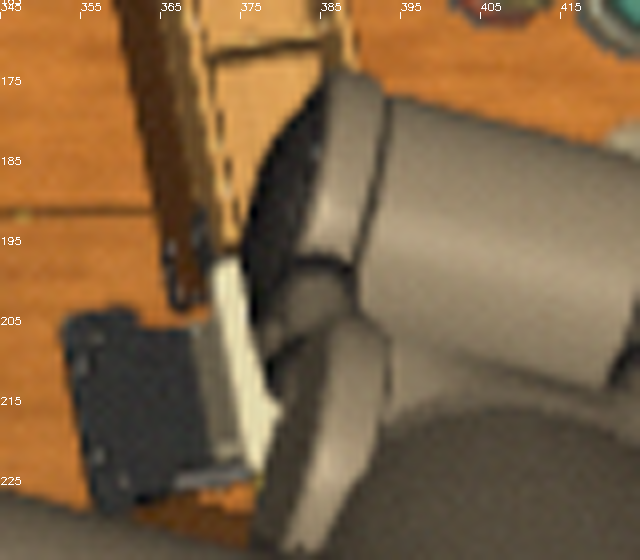

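Call:
step_arm(moves=[[[0, 0, 0.003, 0], [0, 0, 0.003, 0], [0.002, 0, 0.001, 0], [0.002, 0, 0, 0], [0.001, 0, 0, 0], [0, 0, 0, 0]]])

```text
time: 24.1
tool_pos: [0.4771, -0.058, 0.0229]
tool_rot: [-3.142, 0.0, 0.124]
contact_force: [-0.2, -0.3, 0.3]
opening: 0.0004
```

Call:
step_arm(moves=[[[-0.02, 0, 0, 0], [-0.035, 0, 0, 0], [-0.035, 0, -0.03, 0], [-0.01, -0.03, -0.035, 0], [0, -0.04, -0.03, 0], [0, -0.04, -0.02, 0], [0, -0.04, 0, 0], [0, 0, 0, 0]]])

```text
time: 24.77
tool_pos: [0.3644, 0.0717, 0.126]
tool_rot: [-3.14, -0.003, 0.13]
contact_force: [-1.1, -0.8, -0.5]
opening: 0.0002
```

```bash
python3 - <<'E'
from h import *
np.set_printoptions(precision=4,suppress=True)
s=cam("side");t=cam("top");o=robot.observe();p=o["tool_pos"];print(o["time"],p,o["tool_rot"],o["contact_force"],o["torque"])
crop(s,275,250,345,320,"z_s.png",9)
crop(t,345,165,425,235,"z_t.png",8)
E
```

```text
24.8667 [0.3651 0.0677 0.125 ] [ 3.1413 -0.0013  0.1285] [-0.9698 -0.1842 -0.0183] [-0.0609  0.1739 -0.0136]
```

View pics/z_s.png

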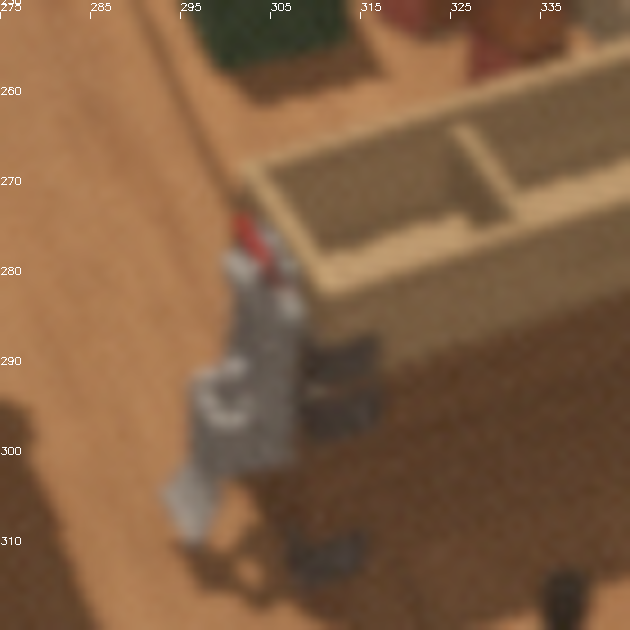

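View pics/z_t.png

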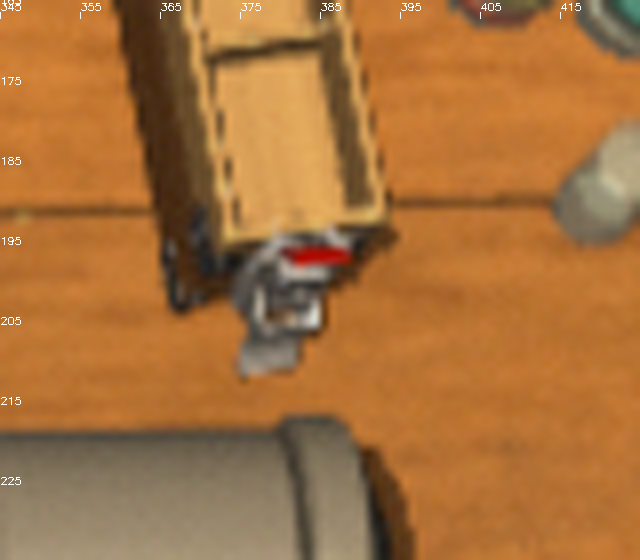

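```bash
python3 - <<'E'
from h import *
s=cam("side");t=cam("top")
E=np.array([.5266,-.0506,0]);u=np.array([-.9918,-.1276,0])
for th in (0,.1,.2,.3,.4,.5,.6,.8):
  a=th+.27; X=E+u*(.014+.052*np.sin(a))+[0,0,.07-.052*np.cos(a)]
  print(th,(proj(s,X)+.45).round(1),(proj(t,X)+.45).round(1),X.round(3))
print(tri(s,(295,306),t,(377.8,208.8)))
print(tri(s,(301.5,276),t,(383,195.8)))
E
```

```text
0 [295.2 306.5] [377.9 209.8] [ 0.499 -0.054  0.02 ]
0.1 [293.7 306.7] [378.3 211.2] [ 0.494 -0.055  0.022]
0.2 [292.2 306.7] [378.7 212.6] [ 0.489 -0.055  0.024]
0.3 [290.9 306.6] [379.2 213.9] [ 0.485 -0.056  0.026]
0.4 [289.6 306.4] [379.6 215. ] [ 0.481 -0.057  0.029]
0.5 [288.4 306. ] [380.  216.1] [ 0.477 -0.057  0.033]
0.6 [287.3 305.5] [380.5 217. ] [ 0.473 -0.057  0.036]
0.8 [285.5 304.2] [381.4 218.4] [ 0.467 -0.058  0.045]
(array([ 0.49990212, -0.05493263,  0.02102049]), np.float64(0.0010832231719988075))
(array([ 0.51647304, -0.04935242,  0.13622751]), np.float64(0.0035762416863055857))
```

```bash
python3 - <<'E'
from h import *
s=cam("side");t=cam("top")
E=np.array([.5266,-.0506,0]);u=np.array([-.9918,-.1276,0]);l=np.array([-.1276,.9918,0])
for nm,c,w,k in (("aa_s.png",s,(285,265,320,315),14),("aa_t.png",t,(360,180,400,220),14)):
  pts=[]
  im=cv2.resize(c["frame"][w[1]:w[3],w[0]:w[2],::-1].copy(),None,fx=k,fy=k,interpolation=cv2.INTER_CUBIC)
  for th,col in ((0,(255,0,255)),(.27,(0,255,0))):
    d=np.array([np.sin(th),-np.cos(th)]);n=np.array([np.cos(th),np.sin(th)])
    for r in (10,20,35):
      for y in (-11.5,11.5):
        q=np.array([14,70])+r*d+10*n
        p=proj(c,E+u*q[0]*1e-3+l*y*1e-3+[0,0,q[1]*1e-3]); cv2.circle(im,(int((p[0]-w[0]+.5)*k),int((p[1]-w[1]+.5)*k)),4,col,-1)
  cv2.imwrite("pics/"+nm,im)
E
```

```text
(no output)
```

View pics/aa_s.png

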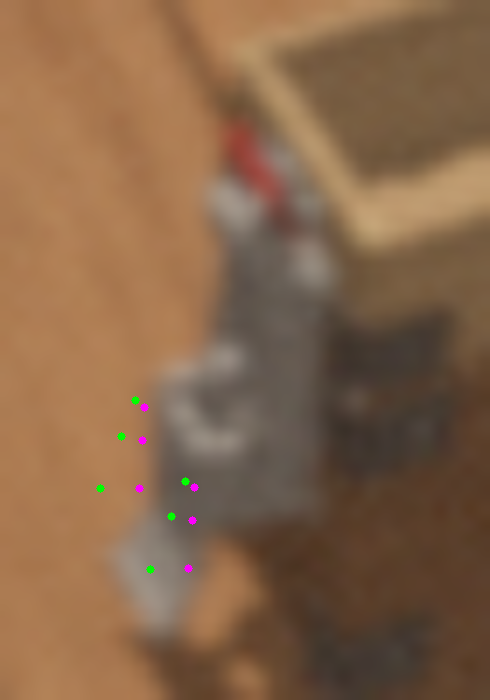

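View pics/aa_t.png

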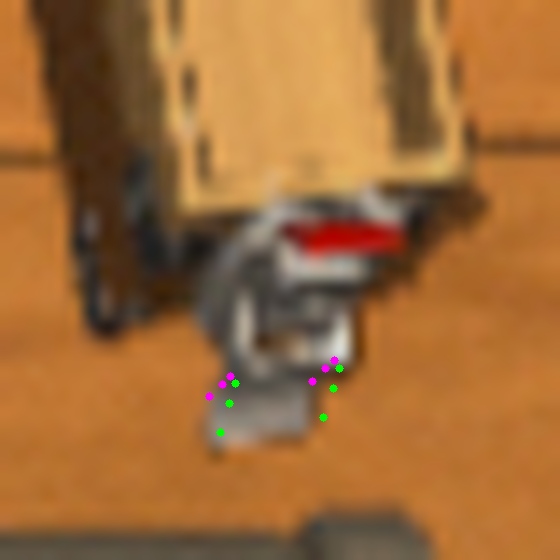

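The plate's left edge is vertical in the side view (u≈296), matching the θ=0 marks, and its rolled end fits θ=0 in both views. One full look, then I'll hand in.

```bash
python3 - <<'E'
from h import *
s=cam("side");t=cam("top")
cv2.imwrite("pics/fin.png",np.vstack([s["frame"][100:400],t["frame"][60:340]])[:,:,::-1])
E
```

```text
(no output)
```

View pics/fin.png

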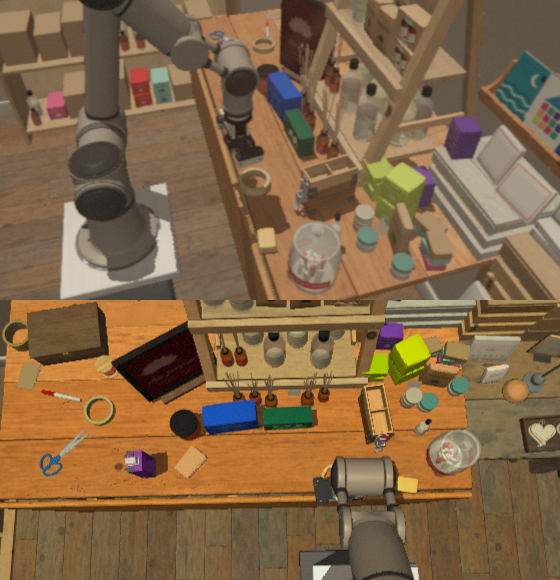

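All the goods are where they were: candle (185,424), gift box (288,417), tags (190,461), tape (255,182 in the side part), soap (406,484) and bottle (423,427). The case is shut.

```bash
python3 - <<'E'
from cell import robot
print(robot.observe()["contact_force"],robot.observe()["time"]); print(robot.hand_in())
E
```

```text
[ 0.0853441  -0.79304882 -1.03999109] 25.1667
the job is handed in; nothing more can be done
None
```

The soap case is closed and the job is handed in, at about 25 s of the 69 s allowed.

I gripped the tray lightly near its top and pivoted it down onto its lugs. After letting go, I took it again by its middle and lowered it onto the case with the keeper towards the latch. Shut fingers then pushed the loop's tab over and pressed the lever down past dead centre.

**What the last checks showed**
- **Tray seating:** contact came at tool height 0.1044 m, exactly as predicted. The seated corners matched the expected ones to within a pixel or two, about 3 mm.
- **Lever:** its rolled end and its vertical plate edge fit a lever angle of about 0 in both views.
- **Loop and goods:** the loop sits over the keeper with its tab drawn down. In the final pictures all the other goods stand where they were, and the arm is clear of everything.

**What was less certain**
- **Lever force:** I could not see the 4 N of resistance expected near the end of the throw; readings stayed within about 1 N of noise. That the latch is shut therefore rests on the pictures alone.
- **Loop tab:** its two-view position disagreed by about 3.5 mm between cameras.
- **Laying the tray:** I lowered the gripper about 6 mm more than planned while feeling for the counter and felt no clear contact. The pictures showed the tray flat.
- **Seating force:** there was a sideways force of about 3 N, probably a lug touching its socket wall.

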